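# Clamp the camera that films the shogi game

### The arm

A 6-joint arm with a two-finger parallel gripper is mounted at the origin on the work surface. World frame = base frame: x ahead of the robot, y to its left, z up, the work surface at z = 0. Lengths are in m, angles in rad, forces in N, time in s.
With the tool pointing down it reaches from about 0.225 to 0.875 m from the base axis. Payload 3.4 kg.
Tool frame: the origin (TCP) lies between the finger pads; the fingertips stand 11 mm ahead of it and the grasp point (between the pads) lies 8 mm behind it (tips_ahead is the distance from the TCP to the fingertips, in m); z points along the fingers, x is the direction in which the jaws open and shut, and the axes are right-handed (so a half turn about z gives the same grasp; the last joint's range is limited). The gripper opens to 85 mm and grips with 20 to 120 N. Pads are 22 mm wide; open, the fingers measure 114 mm over their backs; the gripper's body (76 mm by 85 mm) begins 54 mm behind the grasp point. The pads swing forward as they close: fully open they stand 13 mm farther back than shut.
Start: joints at [1.018, 0.276, 1.505, -0, 1.361, -0.121], TCP at [0.241, 0.522, 0.242] pointing down, gripper open.
Joint ranges: [-2.89, 2.89], [-0.75, 2.08], [0.22, 2.7], [-1.18, 4.32], [0.11, 2.71], [-2.7, 2.7]. Speed limits (rad/s): [2.57, 2.57, 3.14, 3.14, 3.14, 3.14].

### API

Orientations are given as a unit quaternion [w, x, y, z].
In Python, from rig import get_state, get_image, sign_off, masks_of, tips_ahead gives the robot as it stands.
- The arm moves only by the tool play_rows, never from a script. Its argument "series" is a list of rows, each an object of numbers: "fingers": the closure, from -1 (fully open) to 1 (shut); "dx", "dy", "dz": the shift along the world's x, y, z in mm; "turn": the turn about the world's z in rad. A call has 1 to 20 rows; each row shifts and turns the pose as measured when the row begins; what a row does not reach is not made up. A row lasts 1/12 s, in which the tool goes at most 41.7 mm and 7.16 degrees, less where a joint would pass 70% of its speed; a pose out of reach is approached as far as the arm can. A call with a gripper value outside its range is refused whole. The fingers move at their own pace and stop on an object; "squeeze" is the grip in N (left out, the last holds). Time passes only in rows, so rows that do not move let the fingers close. It gives the time, the measured TCP pose, the force and the opening at its end, in the units of the state.
- get_state(): the state, without advancing time (a new reading comes with each control period).
- get_image(name): name is "scene" or "top" or "wrist"; returns a dict with "pixels" (480x640x3 uint8, red, green, blue), "vfov" (degrees; the focal length in pixels is half the picture's height over the tangent of half this angle, whatever the lens; pixels are square), "cx", "cy" (the principal point, pixels), "rvec" (rotation vector, rad) and "tvec" (3), from world to camera coordinates, as OpenCV has them; the wrist camera has in their place "hand_eye" (4x4, takes a point from camera to tool coordinates, whose origin is the TCP and whose axes are the tool frame's). Camera axes: x right, y down, z forward; pixel columns grow to the right and rows downward; lengths in m; the calibration is good to about 2 mm. The wrist camera is an equidistant fisheye: a pixel r from the principal point sees the ray r / f radians off the axis. A picture is of the moment at which its call begins: read the wrist's pose just before it. There is no depth.
- sign_off(): hands the job in, once; it reports no verdict.
Trained networks look in a picture, given as the dict that the camera call returned (one of the last four; its "shot" number tells which), for a name from the list of things; names that differ only in an ending like _2 or _b are one class to them, and where a whole thing is asked for, a point or a joint stands for the part that bears it (a point fixed in the world has none). Each returns a list of dicts, best first, with "p" (0 to 1); they miss things now and then, are a little off and sometimes report something else, mostly with a low value. They report only what shows in the picture. A call takes as long as a camera call.
- masks_of(picture, label): "region" (480x640 bool, what is visible of it) and "xy" ([column, row] in pixels, amid what is visible of it).
The state is a dict: "clock": time; "qpos": joint angles; "qd": joint speeds; "effort": joint torques, N m; "position": TCP position; "ee_rot": TCP orientation; "contact_force": force on the tool from outside, world axes, zero at the start; "moment": the same for the moment, N m; "width": finger opening in m.
Only numpy, scipy, OpenCV 4.12 (cv2) and the standard library are available. Lean on these libraries where they do the work, as an engineer would, in place of code of your own. Each camera call takes 0.05 s, during which the arm holds its last target. There are 200 camera calls.

### The job

The game is about to start and must be filmed: swing the red lever of the plate clamp on the low camera stand fully open, set the camera gently into the open clamp, upright, with its foot plate flat on the clamp floor and centred along the jaws and its lens towards the shogi board, then swing the lever fully shut so that the plate is gripped. Leave everything else where it stands.

Things in the scene. Friction and masses are not known exactly. Their poses are not given: they have to be found in the camera images.
- box_camera: Silver-grey box camera, loose, 0.3 to 0.5 kg, upright on the shogi board. Origin: centre of its foot plate's underside; x out of the lens, z up. Black plate: flange 50 (x) by 40 (y) mm, 4 thick; neck 46 by 34 up to 13 mm. Body 84 (x -42 to +42) by 50 (y) mm, from 13 to 59 mm high. Lens barrel, diameter 39, at height 37, ends at x = 71. Grasp across the 50 mm body.
- lens (a point): Centre of the camera's front glass: 71 mm ahead of the camera's origin, 37 mm above it.
- stand: Low camera stand, fixed, immovable: black round foot of diameter 150 mm, short column, and on top, at 104 to 120 mm, a dark clamp block. Origin: centre of the foot, on the mat. x runs along the jaws and points towards the shogi board (within about 30 degrees); y points from the fixed jaw to the moving jaw and lever.
- clamp_seat (a point): On the flat clamp floor, 120 mm above the mat, straight over the stand's origin, axes as the stand: where the camera's origin ends when clamped. Jaws are 60 mm long in x; faces at y = -20 mm (fixed) and +20 mm (moving, shut); each has a lip, 5.5 to 9.5 mm above the floor, over the flange by 2.5 mm. Only the lever's post rises more than 15 mm above the floor.
- clamp_mouth (a point): On the clamp floor, 6 mm from clamp_seat towards +y: middle of the clamp when fully open, where the plate's centre goes straight down. The gap between the lips is then 46.8 mm for the 40 mm flange. The lever's cam moves the moving jaw out by 7.6 mm per rad; shutting pushes plate and camera 6 mm across, under the fixed lip, to clamp_seat.
- clamp_lever (a joint): Angle of the red clamp lever, rad: 0 = fully shut (lies along the block, pointing to the stand's -x), 1.571 = fully open, at its stop (points to the stand's +y, square off the block). Turns about a vertical axis, clockwise from above as it opens; held by friction (about 1.4 N at the post), stays where it is left.
- lever_post (a point): On the axis of the round upright finger post at the lever's free end: red, diameter 15 mm, top 39 mm above the clamp floor (159 mm over the mat). This point is 30 mm above the clamp floor, 9 mm below the post's top. The lever's flat arm, 13 mm wide, joins the post up to 11 mm above the floor.
- lever_pivot (a point): On the lever's vertical hinge axis, at the height of lever_post and 90 mm from it; fixed at x = +15, y = +51 mm in the stand's frame.
- board: Shogi board of honey-coloured kaya, fixed: 364 mm (x) by 333 mm (y), top 105 mm above the mat, on four short turned legs. Origin: on the mat under its centre.
- piece_box: Mulberry piece box with its lid on, loose, 86 by 126 by 62 mm high, on the far half of the board; leave it. Origin: centre of underside.
- tea_caddy: Black lacquer tea caddy, loose, diameter 72, 78 mm high, on the far half of the board; leave it. Origin: centre of underside.
- bell: Brass hand bell with upright wooden handle, loose, diameter 62, 82 mm high, on the far half of the board; leave it. Origin: centre of underside.
- ash_dish: Blue ceramic ash dish, loose, diameter 92, 28 mm high, on the near half of the board beside the camera; leave it. Origin: centre of underside.
- game_clock: Brown two-sided game clock, loose, 160 by 70 by 59 mm high, on the mat to the left of the board; leave it. Origin: centre of underside.
- tea_cup: White tea cup, loose, diameter 68, 75 mm high, on a black tray (with a teapot 100 mm high) on the mat at the right; leave it. Origin: centre of underside.

How it is judged:
On the way, in this order (a step that is already met when the one before it is completed fails the run):
1. the clamp lever is swung open (beyond 1.35 rad) (value of joint clamp_lever above 1.35 rad), for 0.2 s.
2. the camera stands in the open clamp: plate on the clamp floor between the jaws, lens towards the board, lever still open (beyond 1.2 rad) (x of box_camera in the frame of clamp_seat between -0.008 and 0.008 m and y of box_camera in the frame of clamp_seat between -0.003 and 0.015 m and z of box_camera in the frame of clamp_seat between -0.003 and 0.003 m and x of lens in the frame of clamp_seat above 0.05 m and angle between box_camera's own z axis and vertical below 0.06 rad and value of joint clamp_lever above 1.2 rad), for 0.2 s.
At the end, for the whole second after the job is handed in: The lever is shut (below 0.12 rad); the camera's plate is in the clamp, its underside within 3 mm of the clamp floor, within 8 mm of the middle along the jaws and 3 mm across them, square to within 0.06 rad, upright to within 0.06 rad, lens on the board side, at rest (value of joint clamp_lever below 0.12 rad and x of box_camera in the frame of clamp_seat between -0.008 and 0.008 m and y of box_camera in the frame of clamp_seat between -0.003 and 0.003 m and z of box_camera in the frame of clamp_seat between -0.003 and 0.003 m and x of lens in the frame of clamp_seat above 0.05 m and angle between box_camera's own z axis and vertical below 0.06 rad and angle between the x axis of box_camera and the x axis of clamp_seat, either way round below 0.06 rad and linear speed of box_camera below 0.02 m/s); the robot touches nothing.
It fails at once if the camera is tipped by more than 0.5 rad (angle between box_camera's own z axis and vertical above 0.5 rad).
It fails at once if the camera is dropped: falls at more than 0.5 m/s with the fingers off it (linear speed of box_camera above 0.5 m/s and contact force between the fingers and box_camera below 0.05 N).
It fails at once if the piece box, tea caddy, bell, ash dish, game clock or tea cup is moved by more than 20 mm (distance of any of piece_box, tea_caddy, bell, ash_dish, game_clock, tea_cup from where it was at the start of the episode above 0.02 m).
It also fails if it takes over 72 s, if anything falls off the work surface, if the arm or the gripper's body presses on something with over 40 N, if the wrist force passes 120 N, or if a joint passes its speed limit or range.

## Working session

There is one attempt and no reset: what is moved stays moved. The work goes in short steps, Python scripts to look and compute and a tool call to move; the robot and the scene stay as the last step left them, time stands still between calls to the robot, and variables do not carry over. Pictures are saved under pics/ and viewed, about 8 in all and at most 12, crops included, and the job is handed in when it is done.

Besides the shell and the picture viewer there is one more tool, called as a command line: name --argument value ..., lists and objects as JSON in quotes. play_rows: Moves the arm, as the interface text tells. Its arguments: {"type":"object","properties":{"series":{"type":"array"},"squeeze":{"type":"number"}},"required":["series"]}

```bash
mkdir -p pics; ls; cat > h.py <<'E'
import numpy as np, cv2
from scipy.spatial.transform import Rotation as R
from rig import get_state, get_image, sign_off, masks_of, tips_ahead
def cam(im,st=None):
    f=240/np.tan(np.radians(im["vfov"])/2)
    if "hand_eye" in im:
        q=st["ee_rot"]; T=np.eye(4); T[:3,:3]=R.from_quat([q[1],q[2],q[3],q[0]]).as_matrix(); T[:3,3]=st["position"]
        M=T@np.array(im["hand_eye"]); return f,M[:3,:3],M[:3,3],True
    r=cv2.Rodrigues(np.array(im["rvec"],float))[0]; return f,r.T,-r.T@np.array(im["tvec"],float).ravel(),False
def at_z(im,uv,z,st=None):
    f,Rm,c,fe=cam(im,st); uv=np.atleast_2d(np.asarray(uv,float)); d=(uv-[im["cx"],im["cy"]])/f
    if fe:
        r=np.linalg.norm(d,axis=1,keepdims=True)+1e-12; v=np.c_[d/r*np.sin(r),np.cos(r)]
    else: v=np.c_[d,np.ones(len(d))]
    v=v@Rm.T; return c+v*((z-c[2])/v[:,2])[:,None]
def proj(im,P,st=None):
    f,Rm,c,fe=cam(im,st); p=(np.atleast_2d(P)-c)@Rm
    if fe:
        n=np.linalg.norm(p[:,:2],axis=1,keepdims=True)+1e-12; return p[:,:2]/n*np.arctan2(n,p[:,2:])*f+[im["cx"],im["cy"]]
    return p[:,:2]/p[:,2:]*f+[im["cx"],im["cy"]]
def save(n,im): cv2.imwrite("pics/"+n,np.ascontiguousarray(im["pixels"][:,:,::-1]))
E
python3 - <<'E'
from h import *
s=get_state(); print(s["clock"],s["position"],s["ee_rot"],s["width"],tips_ahead if not callable(tips_ahead) else tips_ahead())
for n in ["top","scene"]:
    im=get_image(n); save(n+"0.png",im); print(n,im["vfov"],cam(im)[2])
    for l in ["box_camera","stand","lever_post","clamp_lever","ash_dish","board"]:
        for m in masks_of(im,l)[:2]:
            print(l,round(m["p"],2),m["xy"],m["region"].sum(), cv2.minAreaRect(np.argwhere(m["region"])[:,::-1].astype(np.float32)))
E
```

```text
pics
0.0 [0.24037627 0.52179067 0.24144449] [ 4.01482876e-04  8.42159705e-01  5.39227408e-01 -8.19944509e-04] 0.08546857762056909 0.011
top 57.59012952082631 [ 0.40115979 -0.04409057  1.28832209]
box_camera 0.79 [258.5, 268.1] 816 ((259.69512939453125, 263.756103515625), (45.134220123291016, 19.36554718017578), 38.65980529785156)
box_camera 0.49 [364.5, 249.3] 1953 ((367.9470520019531, 249.01173400878906), (49.24320602416992, 51.73790740966797), 77.47119140625)
stand 0.85 [366.0, 249.6] 2054 ((368.65386962890625, 248.76922607421875), (50.00961685180664, 53.539703369140625), 78.69007110595703)
lever_post 0.68 [279.9, 200.0] 338 ((279.0, 201.5), (19.0, 20.0), 90.0)
lever_post 0.67 [365.5, 251.0] 2021 ((367.54119873046875, 248.93528747558594), (49.134742736816406, 52.931026458740234), 77.47119140625)
clamp_lever 0.53 [374.7, 261.7] 192 ((377.6687316894531, 262.56927490234375), (40.18453598022461, 9.178641319274902), 17.927919387817383)
ash_dish 0.59 [187.1, 273.1] 950 ((187.0, 271.5), (33.0, 34.0), 90.0)
board 0.76 [242.2, 241.0] 11174 ((233.5, 238.5), (129.0, 125.0), 90.0)
scene 43.742
[... 355 characters left out ...]
57.9736022949219, 271.83447265625), (12.494597434997559, 41.12928009033203), 65.69544982910156)
lever_post 0.62 [373.0, 249.9] 326 ((371.8653869628906, 249.3269500732422), (19.646099090576172, 20.08462905883789), 52.12501525878906)
clamp_lever 0.85 [258.5, 272.3] 263 ((257.827880859375, 273.11376953125), (10.25242805480957, 40.70977020263672), 64.1336441040039)
ash_dish 0.84 [366.5, 157.0] 688 ((368.5, 157.5), (27.0, 29.0), 90.0)
ash_dish 0.26 [261.9, 270.4] 257 ((258.1508483886719, 272.55902099609375), (10.650327682495117, 39.79558181762695), 66.37062072753906)
board 0.95 [362.1, 214.2] 9523 ((368.4934997558594, 208.19366455078125), (136.1426544189453, 110.97807312011719), 36.1353759765625)
```

```bash
python3 -c "
import cv2,numpy as np
" ; ls pics
```

```text
scene0.png
top0.png
```

```bash
python3 - <<'E'
import cv2
a=cv2.imread("pics/top0.png")[170:320,150:430]; a=cv2.resize(a,None,fx=2.8,fy=2.8,interpolation=cv2.INTER_CUBIC); cv2.imwrite("pics/t0c.png",a)
E
```

```text
(no output)
```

View pics/top0.png

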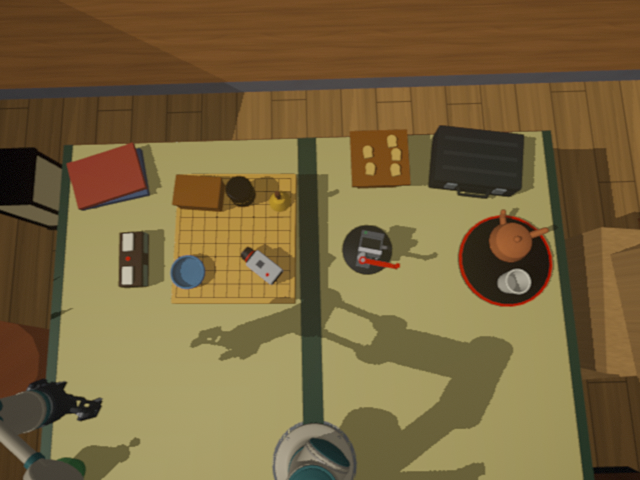

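View pics/t0c.png

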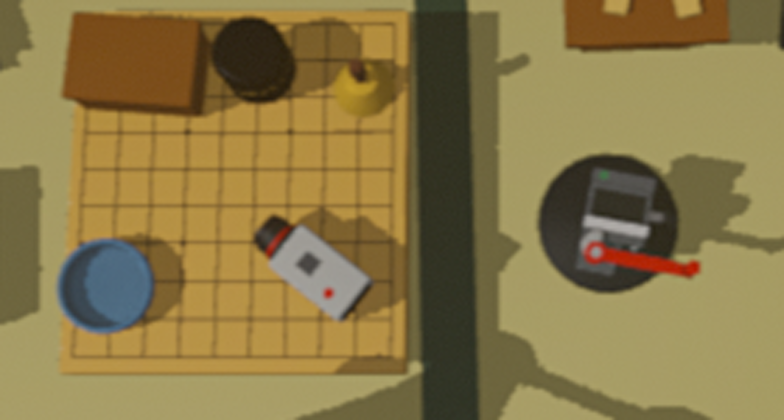

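Top view: camera on the board at (260,264) with its lens to upper left; stand at (367,249); its red lever is shut, running from the pivot at (362,259) to the post at (396,266). The stand's x points to image left (world +y), its y towards the robot.

```bash
python3 - <<'E'
from h import *
im=get_image("top")
m=masks_of(im,"stand")[0]["region"]
g=im["pixels"].astype(int).sum(2); 
print("stand foot", at_z(im,[[367,249]],0.01))
print("pivot",at_z(im,[[362.1,259.3]],.13),"post",at_z(im,[[396.4,265.7]],.159))
px=lambda u,v:(u/2.8+150,v/2.8+170)
c=[px(300,226),px(371,283),px(341,319),px(270,262)]
C=at_z(im,c,.105+.059); print("cam body top",C, C.mean(0))
print("lens end",at_z(im,[px(262,232)],.105+.05))
print("ash",at_z(im,[[187,271.5]],.125))
s=get_state();w=get_image("wrist");print(w["hand_eye"],w["vfov"],w["cx"],w["cy"])
E
```

```text
stand foot [[ 0.59041381 -0.17297627  0.01      ]]
pivot [[ 0.545251   -0.14656256  0.13      ]] post [[ 0.52239312 -0.23213023  0.159     ]]
cam body top [[0.57135826 0.12860816 0.164     ]
 [0.51630117 0.06316804 0.164     ]
 [0.48393598 0.09115132 0.164     ]
 [0.53845726 0.15651804 0.164     ]] [0.52751317 0.10986139 0.164     ]
lens end [[0.56806326 0.16567322 0.155     ]]
ash [[0.52640767 0.32285176 0.125     ]]
[[ 9.99999747e-01 -5.94857164e-04 -3.90647449e-04  4.16710209e-04]
 [ 6.88485462e-04  9.47594731e-01  3.19474180e-01 -8.34175031e-02]
 [ 1.80133960e-04 -3.19474368e-01  9.47594901e-01 -1.32287016e-01]
 [ 0.00000000e+00  0.00000000e+00  0.00000000e+00  1.00000000e+00]] 65.70646984690485 316.11033174511164 239.40202258229985
```

play_rows --series '[{"fingers": -1,"dz": 30,"turn": -0.12},{"dx": 18,"dy": -27,"dz": 10,"turn": -0.12},{"dx": 18,"dy": -27,"dz": 10,"turn": -0.12},{"dx": 18,"dy": -27,"dz": 10,"turn": -0.12},{"dx": 18,"dy": -27,"turn": -0.12},{"dx": 18,"dy": -27,"turn": -0.12},{"dx": 18,"dy": -27,"turn": -0.12},{"dx": 18,"dy": -27,"turn": -0.12},{"dx": 18,"dy": -27,"turn": -0.12},{"dx": 18,"dy": -27,"turn": -0.12},{"dx": 18,"dy": -27,"turn": -0.12},{"dx": 18,"dy": -27,"turn": -0.12},{"dx": 18,"dy": -27,"turn": -0.12},{"dx": 18,"dy": -27,"turn": -0.12},{"dx": 18,"dy": -27,"turn": -0.12},{"dx": 10,"dy": -10,"turn": -0.03}]'

```text
invalid input at $.series[0]: expected keys fingers, dx, dy, dz, turn
```

play_rows --series '[{"fingers": -1,"dx": 0,"dy": 0,"dz": 30,"turn": -0.12},{"fingers": -1,"dx": 18,"dy": -27,"dz": 10,"turn": -0.12},{"fingers": -1,"dx": 18,"dy": -27,"dz": 10,"turn": -0.12},{"fingers": -1,"dx": 18,"dy": -27,"dz": 10,"turn": -0.12},{"fingers": -1,"dx": 18,"dy": -27,"dz": 0,"turn": -0.12},{"fingers": -1,"dx": 18,"dy": -27,"dz": 0,"turn": -0.12},{"fingers": -1,"dx": 18,"dy": -27,"dz": 0,"turn": -0.12},{"fingers": -1,"dx": 18,"dy": -27,"dz": 0,"turn": -0.12},{"fingers": -1,"dx": 18,"dy": -27,"dz": 0,"turn": -0.12},{"fingers": -1,"dx": 18,"dy": -27,"dz": 0,"turn": -0.12},{"fingers": -1,"dx": 18,"dy": -27,"dz": 0,"turn": -0.12},{"fingers": -1,"dx": 18,"dy": -27,"dz": 0,"turn": -0.12},{"fingers": -1,"dx": 18,"dy": -27,"dz": 0,"turn": -0.12},{"fingers": -1,"dx": 18,"dy": -27,"dz": 0,"turn": -0.12},{"fingers": -1,"dx": 18,"dy": -27,"dz": 0,"turn": -0.12},{"fingers": -1,"dx": 10,"dy": -10,"dz": 0,"turn": -0.03}]'

```text
clock: 2.18
position: [0.5088, 0.118, 0.3062]
ee_rot: [-0.003, 0.928, -0.373, 0.005]
contact_force: [0.5, 0.5, 0.4]
width: 0.0851
```

```bash
cat >> h.py <<'E'
def yaw(s): q=s["ee_rot"]; return 2*np.arctan2(q[2],q[1])
def camera_pts(x,y,th,z0):
    B=np.array([[a,b,c] for c in(.059,.013) for a,b in((.042,.025),(.042,-.025),(-.042,-.025),(-.042,.025))]+[[.071,0,.037],[0,0,0]])
    return B@R.from_euler("z",th).as_matrix().T+[x,y,z0]
E
python3 - <<'E'
from h import *
s=get_state(); im=get_image("wrist"); print(s["position"],yaw(s)); np.save("w1.npy",im["pixels"])
for m in masks_of(im,"box_camera")[:2]: print(m["p"],m["xy"],m["region"].sum())
p=im["pixels"].copy()
for k,q in enumerate(proj(im,camera_pts(.5275,.1099,np.radians(50),.105),s)): cv2.circle(p,(int(round(q[0])),int(round(q[1]))),3,(255,0,0) if k<4 else (0,255,0),1); print(k,q)
im["pixels"]=p; save("w1.png",im)
E
```

```text
[0.5088374  0.11798239 0.30616476] -0.7649941304957203
0.72 [337.6, 192.8] 8700
0 [304.63507216 167.25403946]
1 [371.57097078 163.23560444]
2 [374.32634667 267.66679007]
3 [312.58441686 271.97272538]
4 [305.80588068 160.86657505]
5 [363.4215828  157.37398543]
6 [366.64092006 248.7021791 ]
7 [312.61488241 252.36941153]
8 [334.24344653 125.89545256]
9 [336.51064483 202.90434187]
```

View pics/w1.png

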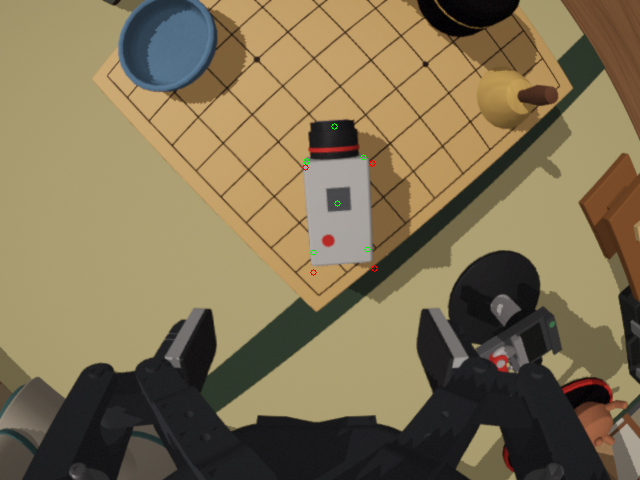

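The wrist view shows the camera at about (338,200), lens up; its body corners are about 5 px from my estimate, so I'll refine that near the grasp. Next, the stand.

play_rows --series '[{"fingers": -1,"dx": 4,"dy": -36,"dz": 0,"turn": 0.0625},{"fingers": -1,"dx": 4,"dy": -36,"dz": 0,"turn": 0.0625},{"fingers": -1,"dx": 4,"dy": -36,"dz": 0,"turn": 0.0625},{"fingers": -1,"dx": 4,"dy": -36,"dz": 0,"turn": 0.0625},{"fingers": -1,"dx": 4,"dy": -36,"dz": 0,"turn": 0.0625},{"fingers": -1,"dx": 4,"dy": -36,"dz": 0,"turn": 0.0625},{"fingers": -1,"dx": 4,"dy": -36,"dz": 0,"turn": 0.0625},{"fingers": -1,"dx": 4,"dy": -36,"dz": 0,"turn": 0.0625},{"fingers": -1,"dx": 0,"dy": 0,"dz": 0,"turn": 0}]'

```text
clock: 3.03
position: [0.5375, -0.1625, 0.3063]
ee_rot: [-0.01, 0.995, -0.099, -0.0]
contact_force: [0.5, 0.9, 0.1]
width: 0.085
```

```bash
cat >> h.py <<'E'
def stand_pts(x,y,th,lev=0.):
    a=np.pi+(-lev)  # lever direction in stand frame: -x at 0, +y at pi/2 (clockwise)
    post=np.array([.015,.051])+.09*np.array([np.cos(a),np.sin(a)])
    B=np.array([[.015,.051,.13],[*post,.159],[*post,.135],[0,0,.12],[.03,-.02,.1295],[-.03,-.02,.1295],[.03,.02,.1295],[-.03,.02,.1295]])
    return B@R.from_euler("z",th).as_matrix().T+[x,y,0]
E
python3 - <<'E'
from h import *
s=get_state(); im=get_image("wrist"); print(s["position"],yaw(s)); np.save("w2.npy",im["pixels"])
for l in ["clamp_lever","lever_post","stand"]:
  for m in masks_of(im,l)[:1]: print(l,m["p"],m["xy"],m["region"].sum())
p=im["pixels"].copy()
for k,q in enumerate(proj(im,stand_pts(.5907,-.1743,np.radians(75)),s)): cv2.circle(p,(int(round(q[0])),int(round(q[1]))),3,(0,255,0) if k>2 else (0,255,255),1); print(k,q)
im["pixels"]=p; save("w2.png",im)
E
```

```text
[ 0.53752723 -0.1624725   0.30631298] -0.19912769732014346
clamp_lever 0.91 [318.9, 236.0] 2558
lever_post 0.59 [320.5, 237.8] 2572
stand 0.68 [360.0, 202.6] 13881
0 [323.3121967  200.76781536]
1 [316.66907985 311.29553438]
2 [316.69523662 298.82345946]
3 [378.70181072 218.75498045]
4 [406.5186146  189.46401926]
5 [398.27123635 255.01053794]
6 [360.92676195 185.81334151]
7 [354.64040828 252.55671177]
```

View pics/w2.png

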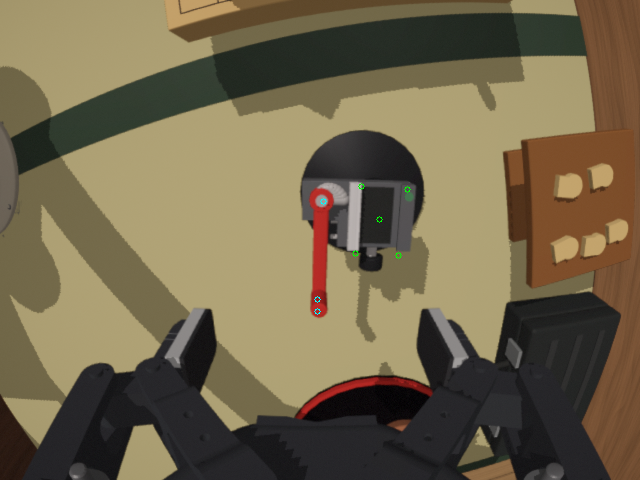

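```bash
python3 - <<'E'
from h import *
s=get_state(); im=get_image("wrist")
r=im["pixels"].astype(int); red=(r[:,:,0]>110)&(r[:,:,1]<70)&(r[:,:,2]<70)
n,l,st,c=cv2.connectedComponentsWithStats(red.astype(np.uint8)); print(st[1:][st[1:,4]>100],c[1:][st[1:,4]>100])
for v in (285,295,303,306,309,312,315,318): print(v,np.where(red[v,280:360])[0][[0,-1]]+280 if red[v,280:360].any() else None)
for v in (188,192,196,201,206,211,216,230,250,270): print(v,np.where(red[v,280:360])[0][[0,-1]]+280 if red[v,280:360].any() else None)
P=at_z(im,[[321.3,200.5]],.131,s)[0];
for uv in ([319,309.5],):
  Q=at_z(im,[uv],.159,s)[0]; d=(P-Q)[:2]; th=np.arctan2(d[1],d[0]); print(P,Q,np.linalg.norm(d),np.degrees(th))
  print("stand",P[:2]-R.from_euler("z",th).as_matrix()[:2,:2]@[.015,.051])
E
```

```text
[[ 312  196   24  128 1719]
 [ 302  382  128   37  751]] [[322.29610239 258.62361838]
 [353.46071904 394.46604527]]
285 [316 327]
295 [315 327]
303 [314 328]
306 [314 327]
309 [314 327]
312 [314 328]
315 [314 328]
318 [315 328]
188 None
192 None
196 [318 319]
201 [313 333]
206 [312 335]
211 [313 335]
216 [316 333]
230 [316 330]
250 [317 329]
270 [316 328]
[ 0.54256344 -0.13854376  0.131     ] [ 0.52333565 -0.22507753  0.159     ] 0.08864424289168012 77.47241703752377
stand [ 0.58909557 -0.16424902]
```

```bash
python3 - <<'E'
from h import *
for i in range(2):
  s=get_state(); im=get_image("wrist"); s2=get_state(); print(s["clock"],s["position"],yaw(s),s2["clock"],s2["position"],yaw(s2))
r=im["pixels"].astype(int); red=(r[:,:,0]>110)&(r[:,:,1]<70)&(r[:,:,2]<70); red[350:]=0
ys,xs=np.where(red); print(ys.min(),ys.max())
def mid(v): a=np.where(red[v,280:360])[0]+280; return a[0],a[-1]
print([mid(v) for v in (206,210,240,270,300,ys.max()-8)])
np.save("w3.npy",im["pixels"]); im2=dict(im); save("w3.png",im)
a=cv2.resize(im["pixels"][180:340,280:430,::-1],None,fx=3.5,fy=3.5,interpolation=cv2.INTER_CUBIC); cv2.imwrite("pics/w3c.png",a)
E
```

```text
3.2833 [ 0.53656521 -0.15576599  0.3070382 ] -0.19673459744207566 3.3333 [ 0.53658576 -0.15585327  0.30705323] -0.19651021549040268
3.3333 [ 0.53658576 -0.15585327  0.30705323] -0.19651021549040268 3.3833 [ 0.53665123 -0.1560099   0.30715052] -0.19656356775611689
136 323
[(np.int64(312), np.int64(334)), (np.int64(312), np.int64(335)), (np.int64(317), np.int64(329)), (np.int64(316), np.int64(328)), (np.int64(314), np.int64(327)), (np.int64(314), np.int64(328))]
```

View pics/w3c.png

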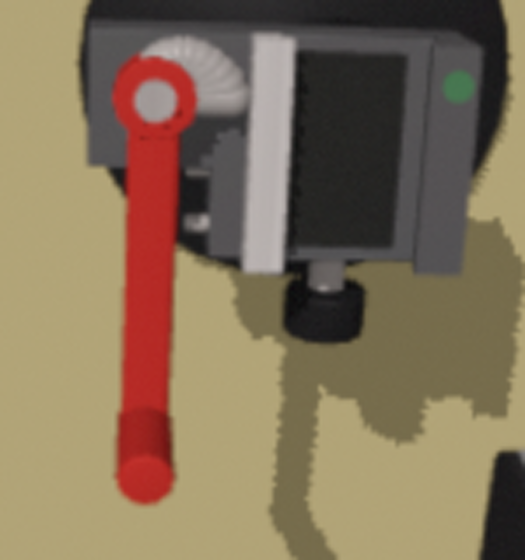

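```bash
python3 - <<'E'
from h import *
s=get_state(); im=get_image("wrist")
px=lambda u,v:[280+u/3.5,180+v/3.5]
P=at_z(im,[px(155,99)],.131,s)[0];Q=at_z(im,[px(145,477)],.159,s)[0]; d=(P-Q)[:2]; th=np.arctan2(d[1],d[0]); print(P,Q,np.linalg.norm(d),np.degrees(th))
print("stand",P[:2]-R.from_euler("z",th).as_matrix()[:2,:2]@[.015,.051])
J=at_z(im,[px(295,38),px(283,272),px(432,38),px(415,272),px(253,36),px(241,272),px(480,45),px(462,272)],.1295,s)[:,:2]
for a,b in ((0,1),(2,3),(4,5),(6,7)): e=J[a]-J[b]; print(J[a],J[b],np.linalg.norm(e),np.degrees(np.arctan2(e[1],e[0])))
Rz=R.from_euler("z",th).as_matrix()[:2,:2]; print((J-(P[:2]-Rz@[.015,.051]))@Rz*1000)
E
```

```text
[ 0.5439803  -0.14603224  0.131     ] [ 0.52435117 -0.23249214  0.159     ] 0.08866011528428486 77.20886669443766
stand [ 0.5903937  -0.17195127]
[ 0.58040145 -0.13790327] [ 0.56758031 -0.19710251] 0.060571704505916334 77.7798275491325
[ 0.61417041 -0.14407152] [ 0.60156824 -0.20406492] 0.06130271286917924 78.1369712115576
[ 0.57035636 -0.1355022 ] [ 0.55696744 -0.19495409] 0.06094087672271679 77.30838637535241
[ 0.62612301 -0.14797814] [ 0.61400655 -0.20664323] 0.05990326621327198 78.33044400008473
[[ 30.99079587  17.28242656]
 [-29.57790115  16.67883062]
 [ 32.45197936 -17.0141399 ]
 [-28.84269105 -18.00710722]
 [ 31.10832456  27.60982488]
 [-29.83246023  27.50397392]
 [ 31.28858959 -29.53503588]
 [-28.60319985 -30.70758042]]
```

play_rows --series '[{"fingers": -1,"dx": -3,"dy": -19,"dz": 0,"turn": -0.02},{"fingers": -1,"dx": -3,"dy": -19,"dz": 0,"turn": 0},{"fingers": -1,"dx": -3,"dy": -19,"dz": 0,"turn": 0},{"fingers": -1,"dx": -3,"dy": -19,"dz": -10,"turn": 0},{"fingers": -1,"dx": 0,"dy": 0,"dz": -30,"turn": 0},{"fingers": -1,"dx": 0,"dy": 0,"dz": -30,"turn": 0},{"fingers": -1,"dx": 0,"dy": 0,"dz": -30,"turn": 0},{"fingers": -1,"dx": 0,"dy": 0,"dz": 0,"turn": 0},{"fingers": -1,"dx": 0,"dy": 0,"dz": 0,"turn": 0}]'

```text
clock: 4.18
position: [0.5262, -0.2267, 0.2091]
ee_rot: [-0.011, 0.995, -0.102, 0.004]
contact_force: [0.5, 0.3, 0.9]
width: 0.0849
```

```bash
python3 -c "
from h import *
s=get_state();print(s['position'],yaw(s),(np.array([.5246,-.2333,.1475])-s['position'])*1000)"
```

```text
[ 0.52621859 -0.22673803  0.20910219] -0.20351910821992344 [ -1.61858615  -6.56196665 -61.60219319]
```

play_rows --series '[{"fingers": -1,"dx": -1.5,"dy": -6.5,"dz": -15,"turn": 0},{"fingers": -1,"dx": 0,"dy": 0,"dz": -16,"turn": 0},{"fingers": -1,"dx": 0,"dy": 0,"dz": -16,"turn": 0},{"fingers": -1,"dx": 0,"dy": 0,"dz": -12,"turn": 0},{"fingers": 1,"dx": 0,"dy": 0,"dz": 0,"turn": 0},{"fingers": 1,"dx": 0,"dy": 0,"dz": 0,"turn": 0},{"fingers": 1,"dx": 0,"dy": 0,"dz": 0,"turn": 0},{"fingers": 1,"dx": 0,"dy": 0,"dz": 0,"turn": 0},{"fingers": 1,"dx": 0,"dy": 0,"dz": 0,"turn": 0},{"fingers": 1,"dx": 0,"dy": 0,"dz": 0,"turn": 0}]' --squeeze 20

```text
clock: 5.02
position: [0.5257, -0.2319, 0.1649]
ee_rot: [-0.007, 0.995, -0.097, 0.006]
contact_force: [-10.0, -0.2, 4.9]
width: 0.0133
```

play_rows --series '[{"fingers": -1,"dx": 0,"dy": 0,"dz": 0,"turn": 0},{"fingers": -1,"dx": 0,"dy": 0,"dz": 0,"turn": 0},{"fingers": -1,"dx": 0,"dy": 0,"dz": 0,"turn": 0},{"fingers": -1,"dx": 0,"dy": 0,"dz": 0,"turn": 0}]'

```text
clock: 5.35
position: [0.5258, -0.2323, 0.1677]
ee_rot: [-0.006, 0.995, -0.097, 0.008]
contact_force: [-0.2, -0.4, -0.0]
width: 0.0613
```

```bash
python3 - <<'E'
from h import *
s=get_state();print(s['position'],yaw(s),s['width'],tips_ahead,s['contact_force'])
im=get_image("wrist"); p=im["pixels"].copy()
for q in proj(im,stand_pts(.5905,-.1715,np.radians(77.6)),s): cv2.circle(p,(int(round(q[0])),int(round(q[1]))),3,(0,255,0),1)
im["pixels"]=p; save("w4.png",im)
E
```

```text
[ 0.52575071 -0.23229196  0.16767615] -0.19397674367894763 0.06133372631145775 0.011 [-0.16148411 -0.37317141 -0.04469086]
```

View pics/w4.png

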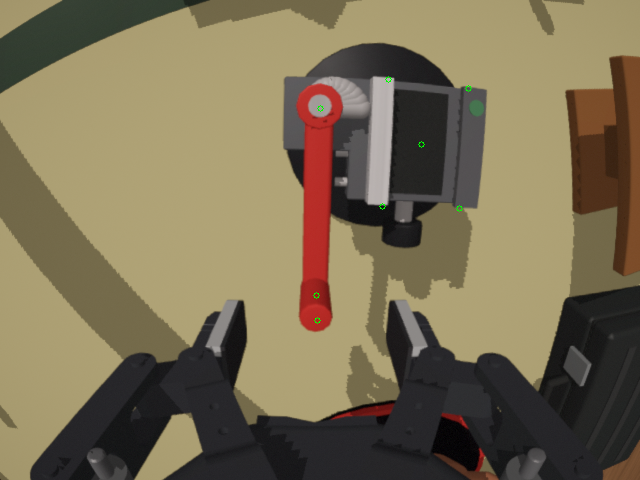

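play_rows --series '[{"fingers": -1,"dx": -1,"dy": -1,"dz": -14,"turn": 0},{"fingers": -1,"dx": 0,"dy": 0,"dz": -10,"turn": 0},{"fingers": -1,"dx": 0,"dy": 0,"dz": 0,"turn": 0},{"fingers": -1,"dx": 0,"dy": 0,"dz": 0,"turn": 0}]'

```text
clock: 5.73
position: [0.5271, -0.2341, 0.144]
ee_rot: [-0.005, 0.995, -0.097, 0.01]
contact_force: [-0.6, 0.9, -0.9]
width: 0.0853
```

play_rows --series '[{"fingers": 1,"dx": 0,"dy": 0,"dz": 0,"turn": 0},{"fingers": 1,"dx": 0,"dy": 0,"dz": 0,"turn": 0},{"fingers": 1,"dx": 0,"dy": 0,"dz": 0,"turn": 0},{"fingers": 1,"dx": 0,"dy": 0,"dz": 0,"turn": 0},{"fingers": 1,"dx": 0,"dy": 0,"dz": 0,"turn": 0},{"fingers": 1,"dx": -9.7,"dy": 2.7,"dz": 0,"turn": -0.11},{"fingers": 1,"dx": -9.4,"dy": 3.8,"dz": 0,"turn": -0.11},{"fingers": 1,"dx": -8.9,"dy": 4.8,"dz": 0,"turn": -0.11},{"fingers": 1,"dx": -8.3,"dy": 5.8,"dz": 0,"turn": -0.11},{"fingers": 1,"dx": -7.6,"dy": 6.7,"dz": 0,"turn": -0.11},{"fingers": 1,"dx": -6.8,"dy": 7.5,"dz": 0,"turn": -0.11},{"fingers": 1,"dx": 0,"dy": 0,"dz": 0,"turn": 0}]' --squeeze 25

```text
clock: 6.73
position: [0.4765, -0.2051, 0.1456]
ee_rot: [0.002, 0.904, -0.428, 0.013]
contact_force: [1.0, 0.3, -3.5]
width: 0.0139
```

```bash
cat > lev.py <<'E'
from h import *
s=get_state(); d=s["position"][:2]-np.array([.5439,-.1459]); phi=np.degrees(np.arctan2(d[1],d[0]))%360
print(s["clock"],s["position"],"w",s["width"],"F",s["contact_force"],"r",np.linalg.norm(d),"lev",np.radians(257.6-phi),"yaw",yaw(s),"q",s["qpos"].round(2) if hasattr(s["qpos"],"round") else s["qpos"])
E
python3 lev.py
```

```text
6.7333 [ 0.47648777 -0.20506748  0.1455511 ] w 0.0139369582224995 F [ 0.95713521  0.34308464 -3.51618612] r 0.08969503572345755 lev 0.6340203287192065 yaw -0.8852710465473709 q [-0.54  0.25  1.79 -0.    1.07  0.35]
```

play_rows --series '[{"fingers": 1,"dx": -5.8,"dy": 7.4,"dz": 0,"turn": -0.1},{"fingers": 1,"dx": -5,"dy": 7.9,"dz": 0,"turn": -0.1},{"fingers": 1,"dx": -4.2,"dy": 8.4,"dz": 0,"turn": -0.1},{"fingers": 1,"dx": -3.3,"dy": 8.8,"dz": 0,"turn": -0.1},{"fingers": 1,"dx": -2.3,"dy": 9.1,"dz": 0,"turn": -0.1},{"fingers": 1,"dx": -1.4,"dy": 9.3,"dz": 0,"turn": -0.1},{"fingers": 1,"dx": -0.4,"dy": 9.4,"dz": 0,"turn": -0.1},{"fingers": 1,"dx": 0.6,"dy": 7,"dz": 0,"turn": -0.1},{"fingers": 1,"dx": 0,"dy": 0,"dz": 0,"turn": 0}]'

```text
clock: 7.48
position: [0.4546, -0.1389, 0.1455]
ee_rot: [-0.01, -0.661, 0.75, -0.011]
contact_force: [-0.3, 0.9, -0.7]
width: 0.0141
```

```bash
python3 lev.py
```

```text
7.4833 [ 0.45463048 -0.1389404   0.14549467] w 0.014053998012980327 F [-0.33682406  0.9186454  -0.69556934] r 0.0895404000242394 lev 1.4321797670997611 yaw 4.585709320276864 q [-0.42  0.2   1.87 -0.03  1.06  1.29]
```

Remaining 0.14 rad (about 12 mm); push to the stop.

play_rows --series '[{"fingers": 1,"dx": 0.8,"dy": 7,"dz": 0,"turn": -0.03},{"fingers": 1,"dx": 1.5,"dy": 6,"dz": 0,"turn": 0},{"fingers": 1,"dx": 0.5,"dy": 4,"dz": 0,"turn": 0}]'

```text
clock: 7.73
position: [0.4558, -0.1258, 0.1455]
ee_rot: [-0.015, -0.655, 0.756, -0.012]
contact_force: [-4.1, -13.8, -2.7]
width: 0.014
```

```bash
python3 lev.py
```

```text
7.7333 [ 0.45582852 -0.12584091  0.14549547] w 0.014032428057453285 F [ -4.09412503 -13.77135891  -2.71872316] r 0.09032691813457368 lev 1.578314660438322 yaw 4.569607289524449 q [-0.39  0.2   1.87 -0.04  1.06  1.34]
```

play_rows --series '[{"fingers": -1,"dx": 0,"dy": 0,"dz": 0,"turn": 0},{"fingers": -1,"dx": 0,"dy": 0,"dz": 0,"turn": 0},{"fingers": -1,"dx": 0,"dy": 0,"dz": 0,"turn": 0},{"fingers": -1,"dx": 0,"dy": 0,"dz": 35,"turn": 0},{"fingers": -1,"dx": 0,"dy": 0,"dz": 40,"turn": 0},{"fingers": -1,"dx": 0,"dy": 0,"dz": 40,"turn": 0.09},{"fingers": -1,"dx": 6,"dy": 24,"dz": 30,"turn": 0.096},{"fingers": -1,"dx": 6,"dy": 24,"dz": 0,"turn": 0.096},{"fingers": -1,"dx": 6,"dy": 24,"dz": 0,"turn": 0.096},{"fingers": -1,"dx": 6,"dy": 24,"dz": 0,"turn": 0.096},{"fingers": -1,"dx": 6,"dy": 24,"dz": 0,"turn": 0.096},{"fingers": -1,"dx": 6,"dy": 24,"dz": 0,"turn": 0.096},{"fingers": -1,"dx": 6,"dy": 24,"dz": 0,"turn": 0.096},{"fingers": -1,"dx": 6,"dy": 24,"dz": 0,"turn": 0.096},{"fingers": -1,"dx": 6,"dy": 24,"dz": 0,"turn": 0.096},{"fingers": -1,"dx": 6,"dy": 24,"dz": -10,"turn": 0},{"fingers": -1,"dx": 0,"dy": 0,"dz": 0,"turn": 0},{"fingers": -1,"dx": 0,"dy": 0,"dz": 0,"turn": 0},{"fingers": -1,"dx": 0,"dy": 0,"dz": 0,"turn": 0}]'

```text
clock: 9.32
position: [0.5259, 0.1268, 0.2935]
ee_rot: [-0.003, 0.943, -0.333, 0.026]
contact_force: [-0.0, -0.2, -0.3]
width: 0.0855
```

```bash
cat > fit.py <<'E'
from h import *
from scipy.optimize import least_squares
# fit box camera pose from outline of its silver top: minimise distance of projected top-face rectangle to the bright mask
def silver(im):
    m=masks_of(im,"box_camera"); p=im["pixels"].astype(int)
    reg=cv2.dilate(m[0]["region"].astype(np.uint8),np.ones((5,5)))>0
    return m[0]["p"],m[0]["xy"],(reg&(p.min(2)>120)).astype(np.uint8)
if __name__=="__main__":
    s=get_state(); im=get_image("wrist"); p,xy,b=silver(im); np.savez("cam.npz",pix=im["pixels"],b=b)
    b=cv2.morphologyEx(b,cv2.MORPH_CLOSE,np.ones((15,15),np.uint8))
    c=max(cv2.findContours(b,cv2.RETR_EXTERNAL,cv2.CHAIN_APPROX_NONE)[0],key=cv2.contourArea)
    r=cv2.boxPoints(cv2.minAreaRect(c)); a=cv2.approxPolyDP(c,8,True)[:,0]
    W=at_z(im,c[:,0],.164,s)[:,:2].astype(np.float32); rect=cv2.minAreaRect(W*1000)
    print(s["position"],yaw(s),p,xy,b.sum()); print("rect mm",rect); print("approx",a.tolist())
    q=im["pixels"].copy(); cv2.polylines(q,[a.astype(np.int32)],True,(0,255,0),1); im=dict(im); im["pixels"]=q; save("cam.png",im)
E
python3 fit.py
```

```text
[0.52589036 0.1268099  0.29346889] -0.678732059825042 0.79 [324.8, 224.8] 6190
rect mm ((530.6234741210938, 117.1368408203125), (87.30982971191406, 48.53897476196289), 50.32527160644531)
approx [[293, 183], [292, 293], [351, 293], [357, 192]]
```

View pics/cam.png

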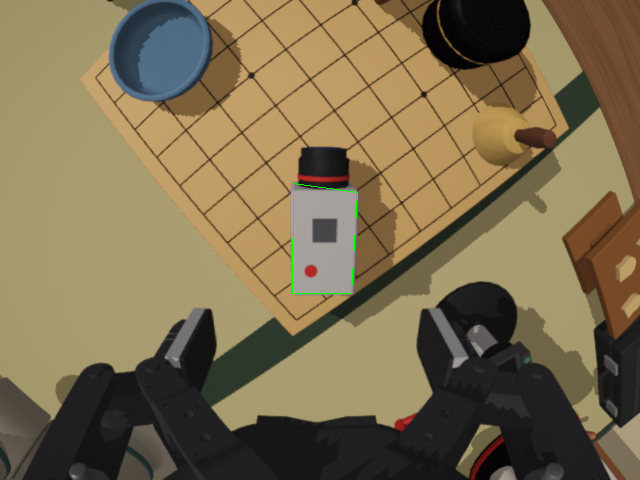

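```bash
cat >> h.py <<'E'
def fit_top(im,st,corners,z,hx=.042,hy=.025):
    # corners ordered: front-left, front-right, rear-right, rear-left (camera's own left = +y)
    W=at_z(im,corners,z,st)[:,:2]; M=np.array([[hx,hy],[hx,-hy],[-hx,-hy],[-hx,hy]])
    c=W.mean(0); th=np.arctan2(*( (M[:,0]*(W-c)[:,1]-M[:,1]*(W-c)[:,0]).sum(), (M*(W-c)).sum()))
    e=(W-c)@R.from_euler("z",th).as_matrix()[:2,:2]-M
    return c,th,e*1000
def tool(s): q=s["ee_rot"]; return R.from_quat([q[1],q[2],q[3],q[0]]).as_matrix()
E
python3 - <<'E'
from h import *
s=get_state(); im=get_image("wrist"); print(s["position"],tool(s)[:,2])
c,th,e=fit_top(im,s,[[293,184],[357,187.5],[353,293.5],[292,293.5]],.164); print(c,np.degrees(th),e)
p=im["pixels"].copy()
for q in proj(im,camera_pts(*c,th,.105),s): cv2.circle(p,(int(round(q[0])),int(round(q[1]))),2,(0,255,0),-1)
cv2.imwrite("pics/camc.png",cv2.resize(p[140:310,260:400,::-1],None,fx=3.5,fy=3.5,interpolation=cv2.INTER_CUBIC))
E
```

```text
[0.52589338 0.12600718 0.29381681] [ 0.05074371 -0.0119323  -0.99864042]
[0.53084866 0.11514202] 49.642040478859315 [[ 1.40990153 -1.60165558]
 [-0.33944248  2.15106926]
 [-0.58357249  0.6283619 ]
 [-0.48688655 -1.17777557]]
```

View pics/camc.png

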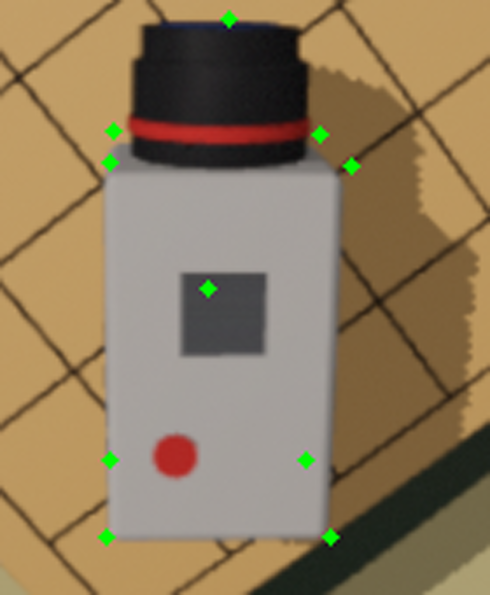

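```bash
python3 - <<'E'
from h import *
s=get_state(); im=get_image("wrist"); print(s["position"])
for z in (.16,.164):
  c,th,e=fit_top(im,s,[[290.6,189.1],[357.1,189.1],[354,293.7],[290.9,293.4]],z); print(c,np.degrees(th),e.round(1).tolist())
print(proj(im,camera_pts(*c,th,.105),s).round(1)[[0,1,2,3,8]].tolist())
im=get_image("top"); print(proj(im,camera_pts(*c,th,.105)).round(1)[[0,1,2,3,8]].tolist())
a=tool(s)[:,0]; g=np.array([*c,.134]); print("delta mm",(g-s["position"])*1000,"turn",th-np.pi/2-yaw(s))
E
```

```text
[0.52585279 0.12582358 0.29388009]
[0.52907981 0.11305827] 50.34742925609376 [[-0.1, -0.5], [0.1, 0.7], [-0.5, -0.4], [0.5, 0.2]]
[0.52968617 0.11423884] 50.34742925609375 [[-0.7, -0.8], [-0.6, 1.1], [0.1, -0.1], [1.2, -0.2]]
[[289.4, 188.1], [358.6, 188.4], [353.9, 293.9], [290.7, 294.7], [322.8, 146.3]]
[[244.1, 264.1], [256.4, 249.1], [281.4, 268.9], [269.2, 284.1], [243.3, 251.0]]
delta mm [   3.83337943  -11.58474099 -159.88008819] turn -0.011137468267522155
```

play_rows --series '[{"fingers": -1,"dx": 1.8,"dy": -6,"dz": -25,"turn": -0.01},{"fingers": -1,"dx": 1.8,"dy": -6,"dz": -25,"turn": 0},{"fingers": -1,"dx": 0,"dy": 0,"dz": -25,"turn": 0},{"fingers": -1,"dx": 0,"dy": 0,"dz": -15,"turn": 0},{"fingers": -1,"dx": 0,"dy": 0,"dz": 0,"turn": 0},{"fingers": -1,"dx": 0,"dy": 0,"dz": 0,"turn": 0},{"fingers": -1,"dx": 0,"dy": 0,"dz": 0,"turn": 0}]'

```text
clock: 10.15
position: [0.531, 0.1089, 0.2052]
ee_rot: [-0.004, 0.939, -0.342, 0.03]
contact_force: [-0.2, -0.4, -0.0]
width: 0.0855
```

```bash
python3 - <<'E'
from h import *
s=get_state(); im=get_image("wrist"); print(s["position"],yaw(s),tool(s)[:,2])
c=np.array([.5293,.1135]);th=np.radians(50.35)
p=im["pixels"].copy()
for q in proj(im,camera_pts(*c,th,.105),s): cv2.circle(p,(int(round(q[0])),int(round(q[1]))),2,(0,255,0),-1)
cv2.imwrite("pics/camd.png",cv2.resize(p[130:400,160:480,::-1],None,fx=2.2,fy=2.2,interpolation=cv2.INTER_CUBIC))
E
```

```text
[0.53100682 0.10894682 0.2052251 ] -0.6979914377299921 [ 0.05978781 -0.01234825 -0.99813473]
```

View pics/camd.png

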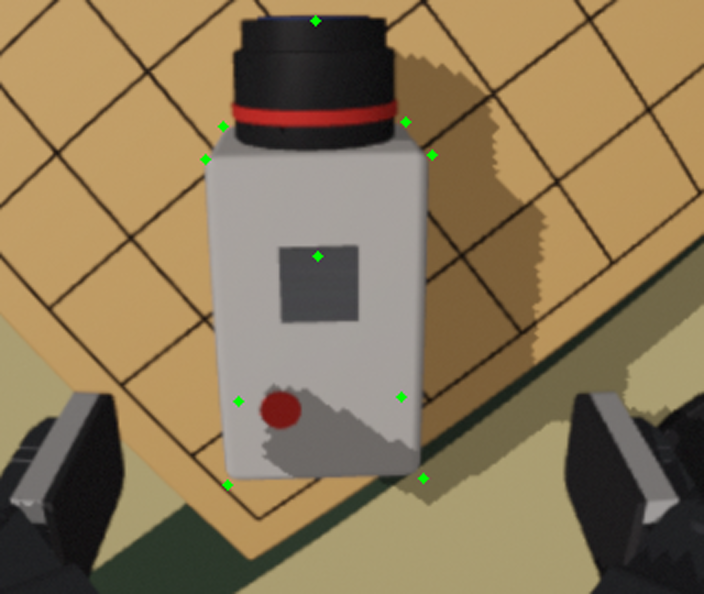

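play_rows --series '[{"fingers": -1,"dx": 0,"dy": 0,"dz": 0,"turn": 0},{"fingers": -1,"dx": 0,"dy": 0,"dz": 0,"turn": 0},{"fingers": -1,"dx": 0,"dy": 0,"dz": 0,"turn": 0},{"fingers": -1,"dx": 0,"dy": 0,"dz": 0,"turn": 0},{"fingers": -1,"dx": 0,"dy": 0,"dz": 0,"turn": 0},{"fingers": -1,"dx": 0,"dy": 0,"dz": 0,"turn": 0}]'

```text
clock: 10.7
position: [0.5343, 0.1094, 0.2109]
ee_rot: [-0.007, 0.939, -0.342, 0.035]
contact_force: [-0.3, -0.3, 0.5]
width: 0.0855
```

```bash
cat > t.py <<'E'
from h import *
s=get_state(); print(s["clock"],s["position"].round(4),"yaw",round(yaw(s),4),"z",tool(s)[:2,2].round(4),"q",np.round(s["qpos"],3),"qd",np.round(s["qd"],3),"w",round(s["width"],4),"F",np.round(s["contact_force"],1))
E
python3 t.py
```

```text
10.7 [0.5343 0.1094 0.2109] yaw -0.6976 z [ 0.0708 -0.0114] q [ 0.086  0.217  1.67  -0.019  1.185  0.79 ] qd [ 0.002 -0.004 -0.005  0.002  0.003 -0.002] w 0.0855 F [-0.3 -0.3  0.5]
```

play_rows --series '[{"fingers": -1,"dx": 0,"dy": 0,"dz": 30,"turn": 0},{"fingers": -1,"dx": 0,"dy": 0,"dz": 30,"turn": 0},{"fingers": -1,"dx": 0,"dy": 0,"dz": 30,"turn": 0},{"fingers": -1,"dx": 0,"dy": 0,"dz": 0,"turn": 0},{"fingers": -1,"dx": 0,"dy": 0,"dz": 0,"turn": 0}]'

```text
clock: 11.12
position: [0.532, 0.1096, 0.3027]
ee_rot: [-0.006, 0.939, -0.341, 0.033]
contact_force: [-0.9, 0.7, -1.4]
width: 0.0855
```

```bash
python3 t.py
```

```text
11.1167 [0.532  0.1096 0.3027] yaw -0.697 z [ 0.0653 -0.0117] q [ 0.086  0.166  1.506 -0.018  1.406  0.786] qd [ 0.003 -0.029 -0.073 -0.     0.013 -0.002] w 0.0855 F [-0.9  0.7 -1.4]
```

play_rows --series '[{"fingers": -1,"dx": 0,"dy": 0,"dz": -10,"turn": 0},{"fingers": -1,"dx": 0,"dy": 0,"dz": -10,"turn": 0},{"fingers": -1,"dx": 0,"dy": 0,"dz": -10,"turn": 0},{"fingers": -1,"dx": 0,"dy": 0,"dz": -10,"turn": 0},{"fingers": -1,"dx": 0,"dy": 0,"dz": -10,"turn": 0},{"fingers": -1,"dx": 0,"dy": 0,"dz": -10,"turn": 0},{"fingers": -1,"dx": 0,"dy": 0,"dz": -10,"turn": 0},{"fingers": -1,"dx": 0,"dy": 0,"dz": 0,"turn": 0}]'

```text
clock: 11.78
position: [0.5246, 0.1091, 0.2154]
ee_rot: [-0.002, 0.94, -0.341, 0.024]
contact_force: [0.2, 0.2, -0.4]
width: 0.0856
```

```bash
python3 t.py
```

```text
11.7833 [0.5246 0.1091 0.2154] yaw -0.6966 z [ 0.0469 -0.0132] q [ 0.087  0.212  1.664 -0.018  1.221  0.789] qd [ 0.001  0.008  0.018 -0.001 -0.004  0.   ] w 0.0856 F [ 0.2  0.2 -0.4]
```

play_rows --series '[{"fingers": -1,"dx": 0,"dy": 0,"dz": 30,"turn": 0},{"fingers": -1,"dx": 0,"dy": 0,"dz": 30,"turn": 0},{"fingers": -1,"dx": 0,"dy": 0,"dz": 30,"turn": 0},{"fingers": -1,"dx": 1,"dy": 0,"dz": -12,"turn": 0},{"fingers": -1,"dx": 1,"dy": 0,"dz": -12,"turn": 0},{"fingers": -1,"dx": 1,"dy": 0,"dz": -12,"turn": 0},{"fingers": -1,"dx": 1,"dy": 0,"dz": -12,"turn": 0},{"fingers": -1,"dx": 1,"dy": 0,"dz": -12,"turn": 0},{"fingers": -1,"dx": 1,"dy": 0,"dz": -12,"turn": 0},{"fingers": -1,"dx": 1,"dy": 0,"dz": -12,"turn": 0}]'

```text
clock: 12.62
position: [0.526, 0.1087, 0.2101]
ee_rot: [0.002, 0.94, -0.341, 0.017]
contact_force: [1.2, -1.0, 1.0]
width: 0.0852
```

```bash
python3 t.py
```

```text
12.6167 [0.526  0.1087 0.2101] yaw -0.6963 z [ 0.0299 -0.0146] q [ 0.085  0.226  1.658 -0.018  1.229  0.788] qd [-0.004  0.13   0.252 -0.005 -0.367  0.005] w 0.0852 F [ 1.2 -1.   1. ]
```

play_rows --series '[{"fingers": -1,"dx": 0,"dy": 1,"dz": 30,"turn": 0},{"fingers": -1,"dx": 0,"dy": 1,"dz": 30,"turn": 0},{"fingers": -1,"dx": 0,"dy": 1,"dz": 20,"turn": 0},{"fingers": -1,"dx": 1.5,"dy": 1,"dz": -12,"turn": 0},{"fingers": -1,"dx": 1.5,"dy": 1,"dz": -12,"turn": 0},{"fingers": -1,"dx": 1.5,"dy": 0,"dz": -12,"turn": 0},{"fingers": -1,"dx": 1.5,"dy": 0,"dz": -12,"turn": 0},{"fingers": -1,"dx": 1.5,"dy": 0,"dz": -12,"turn": 0},{"fingers": -1,"dx": 1.5,"dy": 0,"dz": -12,"turn": 0},{"fingers": -1,"dx": 1.5,"dy": 0,"dz": -12,"turn": 0},{"fingers": -1,"dx": 1.5,"dy": 0,"dz": -12,"turn": 0}]'

```text
clock: 13.53
position: [0.5301, 0.1132, 0.1778]
ee_rot: [0.006, 0.94, -0.341, 0.007]
contact_force: [0.6, 1.4, 0.3]
width: 0.0857
```

```bash
python3 t.py; python3 - <<'E'
from h import *
s=get_state(); im=get_image("wrist")
p=im["pixels"].copy()
for q in proj(im,camera_pts(.5293,.1135,np.radians(50.35),.105),s): cv2.circle(p,(int(round(q[0])),int(round(q[1]))),2,(0,255,0),-1)
cv2.imwrite("pics/came.png",cv2.resize(p[130:400,160:480,::-1],None,fx=2.2,fy=2.2,interpolation=cv2.INTER_CUBIC))
E
```

```text
13.5333 [0.5301 0.1132 0.1778] yaw -0.6961 z [ 0.0079 -0.0164] q [ 0.093  0.269  1.682 -0.018  1.184  0.796] qd [-0.003  0.156  0.221 -0.003 -0.361  0.004] w 0.0857 F [0.6 1.4 0.3]
```

View pics/came.png

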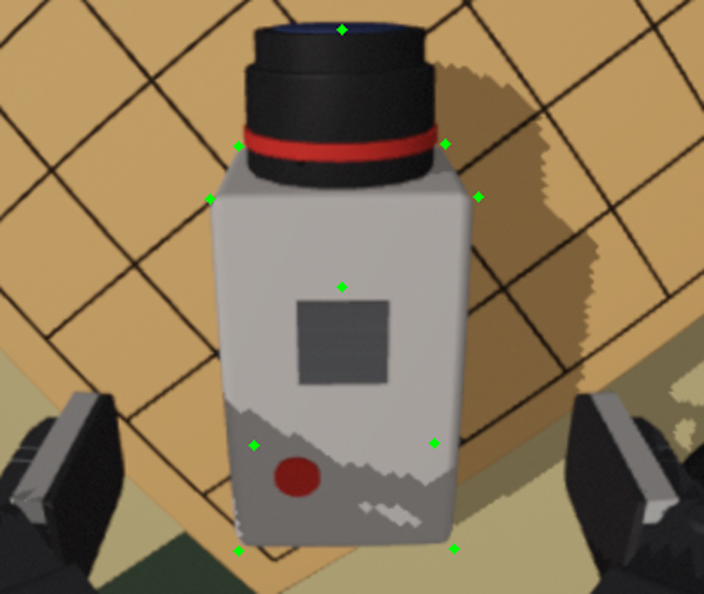

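play_rows --series '[{"fingers": -1,"dx": 0.5,"dy": 0.3,"dz": -12,"turn": 0},{"fingers": -1,"dx": 0.5,"dy": 0,"dz": -12,"turn": 0},{"fingers": -1,"dx": 0.5,"dy": 0,"dz": -12,"turn": 0},{"fingers": -1,"dx": 0,"dy": 0,"dz": -6,"turn": 0}]'

```text
clock: 13.92
position: [0.5283, 0.1132, 0.1289]
ee_rot: [0.008, 0.94, -0.341, 0.002]
contact_force: [0.1, -1.0, -0.1]
width: 0.0856
```

```bash
python3 t.py
```

```text
13.9167 [0.5283 0.1132 0.1289] yaw -0.696 z [-0.001  -0.0172] q [ 0.093  0.316  1.75  -0.019  1.079  0.799] qd [-0.     0.068  0.1   -0.001 -0.173  0.004] w 0.0856 F [ 0.1 -1.  -0.1]
```

play_rows --series '[{"fingers": 1,"dx": 0,"dy": 0,"dz": 0,"turn": 0},{"fingers": 1,"dx": 0,"dy": 0,"dz": 0,"turn": 0},{"fingers": 1,"dx": 0,"dy": 0,"dz": 0,"turn": 0},{"fingers": 1,"dx": 0,"dy": 0,"dz": 0,"turn": 0},{"fingers": 1,"dx": 0,"dy": 0,"dz": 0,"turn": 0}]' --squeeze 45

```text
clock: 14.33
position: [0.5275, 0.1126, 0.1278]
ee_rot: [0.009, 0.94, -0.341, 0.001]
contact_force: [-0.6, 0.8, -4.2]
width: 0.0494
```

```bash
python3 t.py
```

```text
14.3333 [0.5275 0.1126 0.1278] yaw -0.6957 z [-0.0035 -0.0184] q [ 0.093  0.317  1.751 -0.02   1.079  0.799] qd [ 0.001 -0.006 -0.002 -0.001  0.005  0.001] w 0.0494 F [-0.6  0.8 -4.2]
```

Grip is 7 mm lower than planned (tips would come close to the lever hub), so re-grip higher.

play_rows --series '[{"fingers": 0,"dx": 0,"dy": 0,"dz": 0,"turn": 0},{"fingers": 0,"dx": 0,"dy": 0,"dz": 0,"turn": 0},{"fingers": 0,"dx": 0.7,"dy": 0.5,"dz": 7,"turn": 0},{"fingers": 1,"dx": 0.3,"dy": 0,"dz": 0,"turn": 0},{"fingers": 1,"dx": 0,"dy": 0,"dz": 0,"turn": 0},{"fingers": 1,"dx": 0,"dy": 0,"dz": 0,"turn": 0},{"fingers": 1,"dx": 0,"dy": 0,"dz": 0,"turn": 0}]' --squeeze 45

```text
clock: 14.92
position: [0.527, 0.1135, 0.1351]
ee_rot: [0.009, 0.94, -0.341, 0.0]
contact_force: [-0.6, 0.3, -3.0]
width: 0.0497
```

```bash
python3 t.py
```

```text
14.9167 [0.527  0.1135 0.1351] yaw -0.6958 z [-0.0063 -0.0179] q [ 0.094  0.311  1.74  -0.019  1.099  0.799] qd [ 0.    -0.001 -0.003  0.001  0.001  0.001] w 0.0497 F [-0.6  0.3 -3. ]
```

play_rows --series '[{"fingers": 1,"dx": 0,"dy": 0,"dz": 10,"turn": 0},{"fingers": 1,"dx": 0,"dy": 0,"dz": 25,"turn": 0},{"fingers": 1,"dx": 0,"dy": 0,"dz": 25,"turn": 0},{"fingers": 1,"dx": 0,"dy": 0,"dz": 25,"turn": 0},{"fingers": 1,"dx": 4.5,"dy": -20,"dz": 10,"turn": 0.04},{"fingers": 1,"dx": 4.5,"dy": -24,"dz": 0,"turn": 0.04},{"fingers": 1,"dx": 4.5,"dy": -24,"dz": 0,"turn": 0.04},{"fingers": 1,"dx": 4.5,"dy": -24,"dz": 0,"turn": 0.04},{"fingers": 1,"dx": 4.5,"dy": -24,"dz": 0,"turn": 0.04},{"fingers": 1,"dx": 4.5,"dy": -24,"dz": 0,"turn": 0.04},{"fingers": 1,"dx": 4.5,"dy": -24,"dz": 0,"turn": 0.04},{"fingers": 1,"dx": 4.5,"dy": -24,"dz": 0,"turn": 0.04},{"fingers": 1,"dx": 4.5,"dy": -24,"dz": 0,"turn": 0.04},{"fingers": 1,"dx": 4.5,"dy": -24,"dz": 0,"turn": 0.04},{"fingers": 1,"dx": 4.5,"dy": -20,"dz": 0,"turn": 0.04},{"fingers": 1,"dx": 4.5,"dy": -10,"dz": 0,"turn": 0.04},{"fingers": 1,"dx": 0,"dy": 0,"dz": 0,"turn": 0},{"fingers": 1,"dx": 0,"dy": 0,"dz": 0,"turn": 0}]'

```text
clock: 16.42
position: [0.5795, -0.1647, 0.2468]
ee_rot: [0.01, 0.995, -0.095, 0.005]
contact_force: [0.2, 0.5, -3.8]
width: 0.0494
```

```bash
python3 t.py
```

```text
16.4167 [ 0.5795 -0.1647  0.2468] yaw -0.1897 z [ 0.009  -0.0207] q [-0.383  0.307  1.448 -0.016  1.37  -0.19 ] qd [-0.016  0.006 -0.016 -0.005 -0.001 -0.005] w 0.0494 F [ 0.2  0.5 -3.8]
```

play_rows --series '[{"fingers": 1,"dx": 1.5,"dy": -2,"dz": -13,"turn": -0.025},{"fingers": 1,"dx": 1.5,"dy": -2,"dz": -13,"turn": 0},{"fingers": 1,"dx": 1.5,"dy": -2,"dz": -13,"turn": 0},{"fingers": 1,"dx": 1.5,"dy": -1,"dz": -13,"turn": 0},{"fingers": 1,"dx": 1,"dy": 0,"dz": -12,"turn": 0},{"fingers": 1,"dx": 0,"dy": 0,"dz": 0,"turn": 0}]'

```text
clock: 16.92
position: [0.5851, -0.1652, 0.1841]
ee_rot: [0.008, 0.994, -0.109, 0.006]
contact_force: [-0.1, 1.3, -3.7]
width: 0.0493
```

```bash
python3 t.py; python3 - <<'E'
from h import *
s=get_state(); im=get_image("wrist"); p=im["pixels"].copy()
ty=yaw(s)+np.pi/2; o=np.array(s["position"])+.0015*np.array([np.cos(ty),np.sin(ty),0])-[0,0,.0301]
o[:2]+=tool(s)[:2,2]*.03
for q in proj(im,camera_pts(o[0],o[1],ty,o[2]),s): cv2.circle(p,(int(round(q[0])),int(round(q[1]))),2,(0,255,0),-1)
for q in proj(im,stand_pts(.5905,-.1713,np.radians(77.7),1.571)[[0,1,4,5]],s): cv2.circle(p,(int(round(q[0])),int(round(q[1]))),2,(255,255,0),-1)
d=o[:2]-[.5905,-.1713]; c,n=np.cos(np.radians(77.7)),np.sin(np.radians(77.7)); print("cam in seat mm",(c*d[0]+n*d[1])*1000,(-n*d[0]+c*d[1])*1000,o[2])
cv2.imwrite("pics/pl.png",cv2.resize(p[60:420,110:530,::-1],None,fx=1.9,fy=1.6,interpolation=cv2.INTER_CUBIC)); save("pl_full.png",im)
E
```

```text
16.9167 [ 0.5851 -0.1652  0.1841] yaw -0.2182 z [ 0.0104 -0.0179] q [-0.382  0.354  1.538 -0.013  1.234 -0.16 ] qd [ 0.017 -0.026 -0.015  0.005  0.031  0.009] w 0.0493 F [-0.1  1.3 -3.7]
cam in seat mm 5.8549190602645 6.113775985835474 0.1539679389893794
```

View pics/pl.png

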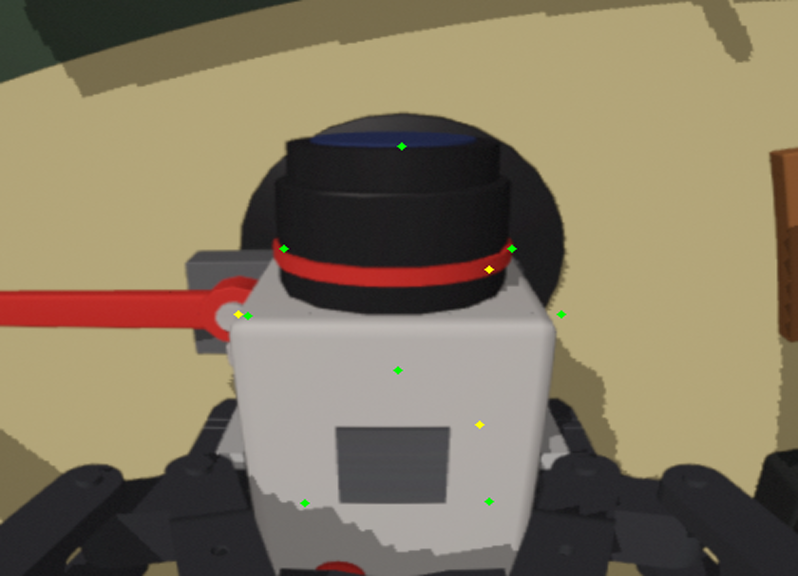

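```bash
python3 - <<'E'
from h import *
s=get_state(); im=get_image("wrist"); r=im["pixels"].astype(int); red=((r[:,:,0]>100)&(r[:,:,1]<75)&(r[:,:,2]<75)); red[:, 245:]=0; red[300:]=0
ys,xs=np.where(red); print("ext",xs.min(),xs.max(),ys.min(),ys.max())
for c in list(range(xs.min(),xs.min()+40,4))+list(range(200,245,4)):
    v=np.where(red[:,c])[0]; print(c,v.min() if len(v) else None,v.max() if len(v) else None,end=" | ")
print(); S=stand_pts(.5905,-.1713,np.radians(77.7),1.571)
print("proj pivot,post top,post low",proj(im,S[:3],s).round(1).tolist())
p0=S[0].copy(); a=np.linspace(0,2*np.pi,60)
w3=np.load("w3.npy").astype(int)
# ring radius: 11.5 px at depth from w3
d=.0116
ring=p0+np.c_[d*np.cos(a),d*np.sin(a),0*a]; q=proj(im,ring,s); print("ring ext",q.min(0),q.max(0))
top=S[1]+np.c_[.0075*np.cos(a),.0075*np.sin(a),0*a]; q=proj(im,top,s); print("post ext",q.min(0),q.max(0))
save("pl2.png",im); print(s["position"],yaw(s))
cv2.imwrite("pics/pl2c.png",cv2.resize(im["pixels"][180:290,20:260,::-1],None,fx=3.3,fy=3.3,interpolation=cv2.INTER_CUBIC))
E
```

```text
ext 60 244 231 283
60 267 270 | 64 261 279 | 68 258 282 | 72 255 283 | 76 252 282 | 80 249 262 | 84 246 276 | 88 244 257 | 92 241 254 | 96 240 266 | 200 241 263 | 204 241 263 | 208 241 263 | 212 240 264 | 216 240 264 | 220 240 267 | 224 236 270 | 228 233 272 | 232 232 246 | 236 231 248 | 240 232 244 | 244 233 237 | 
proj pivot,post top,post low [[234.5, 255.1], [69.9, 274.4], [90.9, 257.9]]
ring ext [214.13137328 235.05113273] [255.38288942 274.35408459]
post ext [ 59.42602779 261.68105137] [ 80.73803834 286.75719672]
[ 0.58558839 -0.16523406  0.18529187] -0.2179030447747823
```

View pics/pl2c.png

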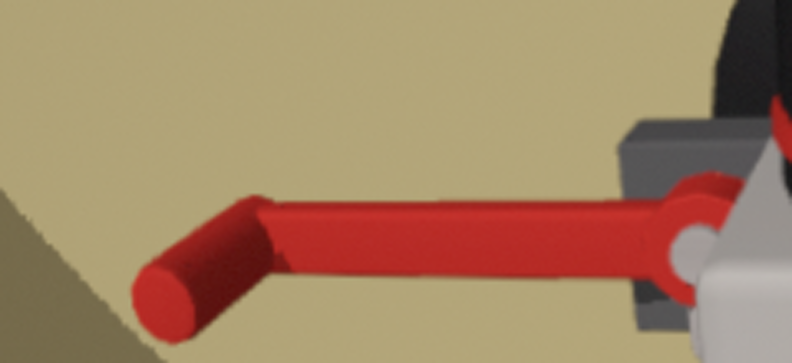

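Post and hub match my stand model to about 1 px. The held camera sits about 1.8 mm towards the lever and 5 mm forward of the clamp middle, so I correct that while descending.

play_rows --series '[{"fingers": 1,"dx": 1,"dy": -2,"dz": -10,"turn": 0},{"fingers": 1,"dx": 0.8,"dy": -2,"dz": -8,"turn": 0},{"fingers": 1,"dx": 0.5,"dy": -0.5,"dz": -4,"turn": 0},{"fingers": 1,"dx": 0,"dy": 0,"dz": -1,"turn": 0}]'

```text
clock: 17.35
position: [0.5906, -0.17, 0.1653]
ee_rot: [0.01, 0.994, -0.108, 0.011]
contact_force: [-0.3, 0.2, -4.7]
width: 0.0498
```

```bash
cat > seat.py <<'E'
from h import *
s=get_state(); ty=yaw(s)+np.pi/2; o=np.array(s["position"])-[0,0,.0301]; t=tool(s)
# camera in hand: 0.3 mm ahead, 1.75 mm to the tool's -x (image-relative)
o[:2]+=t[:2,2]*.03+.0003*np.array([np.cos(ty),np.sin(ty)])-.00175*t[:2,0]
d=o[:2]-np.array([.5905,-.1713])-.0012*np.array([.213,.977]); c,n=.213,.977; print("cam in seat mm",round((c*d[0]+n*d[1])*1000,1),round((-n*d[0]+c*d[1])*1000,1),round(o[2]*1000-120,1),"tilt tool",(t[:,2]@t0 if 0 else [round(t[:2,2]@t[:2,0]-.0067,4),round(t[:2,2]@t[:2,1]-.0178,4)]))
E
python3 t.py; python3 seat.py
```

```text
17.35 [ 0.5906 -0.17    0.1653] yaw -0.2168 z [ 0.0205 -0.022 ] q [-0.386  0.372  1.559 -0.014  1.184 -0.164] qd [-0.002  0.008  0.016 -0.003 -0.03   0.   ] w 0.0498 F [-0.3  0.2 -4.7]
cam in seat mm -0.2 1.2 15.2 tilt tool [np.float64(0.018), np.float64(-0.0007)]
```

play_rows --series '[{"fingers": 1,"dx": -3.5,"dy": 0.5,"dz": -4,"turn": 0},{"fingers": 1,"dx": -1.5,"dy": 0,"dz": -3,"turn": 0},{"fingers": 1,"dx": 0,"dy": 0,"dz": -2,"turn": 0}]'

```text
clock: 17.6
position: [0.5854, -0.1698, 0.1558]
ee_rot: [0.01, 0.994, -0.108, 0.012]
contact_force: [-0.6, -0.0, -4.2]
width: 0.0496
```

```bash
python3 t.py; python3 seat.py
```

```text
17.6 [ 0.5854 -0.1698  0.1558] yaw -0.2173 z [ 0.0209 -0.0222] q [-0.389  0.372  1.585 -0.014  1.158 -0.166] qd [-0.001  0.02   0.043  0.001 -0.055  0.002] w 0.0496 F [-0.6 -0.  -4.2]
cam in seat mm -1.0 6.3 5.7 tilt tool [np.float64(0.0184), np.float64(-0.0007)]
```

Good: centred, 5.7 mm up. Lower gently.

play_rows --series '[{"fingers": 1,"dx": 0.3,"dy": 0.3,"dz": -2.5,"turn": 0},{"fingers": 1,"dx": 0,"dy": 0,"dz": -2,"turn": 0}]'

```text
clock: 17.77
position: [0.5854, -0.1696, 0.151]
ee_rot: [0.01, 0.994, -0.109, 0.012]
contact_force: [0.1, 0.5, -4.2]
width: 0.0497
```

```bash
python3 t.py; python3 seat.py
```

```text
17.7667 [ 0.5854 -0.1696  0.151 ] yaw -0.2177 z [ 0.0209 -0.0221] q [-0.389  0.376  1.592 -0.014  1.147 -0.166] qd [-0.004  0.019  0.038 -0.003 -0.058 -0.   ] w 0.0497 F [ 0.1  0.5 -4.2]
cam in seat mm -0.8 6.4 0.9 tilt tool [np.float64(0.0185), np.float64(-0.0007)]
```

play_rows --series '[{"fingers": 1,"dx": 0,"dy": 0,"dz": -1.5,"turn": 0},{"fingers": 1,"dx": 0,"dy": 0,"dz": -1,"turn": 0}]'

```text
clock: 17.93
position: [0.5853, -0.1695, 0.148]
ee_rot: [0.01, 0.994, -0.109, 0.011]
contact_force: [0.4, 0.2, -3.7]
width: 0.0493
```

```bash
python3 t.py; python3 seat.py
```

```text
17.9333 [ 0.5853 -0.1695  0.148 ] yaw -0.2179 z [ 0.0207 -0.022 ] q [-0.389  0.378  1.596 -0.014  1.14  -0.165] qd [-0.001  0.009  0.017 -0.002 -0.029 -0.   ] w 0.0493 F [ 0.4  0.2 -3.7]
cam in seat mm -0.8 6.4 -2.1 tilt tool [np.float64(0.0183), np.float64(-0.0008)]
```

play_rows --series '[{"fingers": 1,"dx": 0,"dy": 0,"dz": -1.5,"turn": 0}]'

```text
clock: 18.02
position: [0.5855, -0.1696, 0.1466]
ee_rot: [0.01, 0.994, -0.109, 0.012]
contact_force: [-0.3, 0.2, -3.4]
width: 0.0495
```

play_rows --series '[{"fingers": 1,"dx": 0,"dy": 0,"dz": -1.5,"turn": 0}]'

```text
clock: 18.1
position: [0.5856, -0.1696, 0.145]
ee_rot: [0.01, 0.994, -0.109, 0.012]
contact_force: [-0.3, 1.2, -3.2]
width: 0.0498
```

play_rows --series '[{"fingers": 1,"dx": 0,"dy": 0,"dz": -1.5,"turn": 0}]'

```text
clock: 18.18
position: [0.5857, -0.1697, 0.1434]
ee_rot: [0.01, 0.994, -0.109, 0.012]
contact_force: [1.0, -1.1, -3.8]
width: 0.0495
```

play_rows --series '[{"fingers": 1,"dx": 0,"dy": 0,"dz": -1.5,"turn": 0}]'

```text
clock: 18.27
position: [0.5858, -0.1697, 0.1428]
ee_rot: [0.01, 0.994, -0.109, 0.012]
contact_force: [-3.6, 1.4, 9.5]
width: 0.0497
```

Contact at exactly the first grip's height offset (22.8 mm), so the plate is on the floor. Release gently and rise.

play_rows --series '[{"fingers": 1,"dx": 0,"dy": 0,"dz": 0,"turn": 0},{"fingers": -1,"dx": 0,"dy": 0,"dz": 0,"turn": 0},{"fingers": -1,"dx": 0,"dy": 0,"dz": 0,"turn": 0},{"fingers": -1,"dx": 0,"dy": 0,"dz": 0,"turn": 0},{"fingers": -1,"dx": 0,"dy": 0,"dz": 0,"turn": 0},{"fingers": -1,"dx": 0,"dy": 0,"dz": 0,"turn": 0}]' --squeeze 20

```text
clock: 18.77
position: [0.5885, -0.1707, 0.1461]
ee_rot: [0.011, 0.994, -0.109, 0.016]
contact_force: [1.1, -0.2, 0.9]
width: 0.0853
```

```bash
python3 t.py
```

```text
18.7667 [ 0.5885 -0.1707  0.1461] yaw -0.2178 z [ 0.0296 -0.0256] q [-0.389  0.38   1.598 -0.014  1.126 -0.165] qd [ 0.001 -0.001 -0.005  0.    -0.003 -0.   ] w 0.0853 F [ 1.1 -0.2  0.9]
```

play_rows --series '[{"fingers": -1,"dx": 0,"dy": 0,"dz": 20,"turn": 0},{"fingers": -1,"dx": 0,"dy": 0,"dz": 35,"turn": 0},{"fingers": -1,"dx": 0,"dy": 0,"dz": 35,"turn": 0},{"fingers": -1,"dx": 0,"dy": 0,"dz": 35,"turn": 0},{"fingers": -1,"dx": -20,"dy": 0,"dz": 20,"turn": 0},{"fingers": -1,"dx": -20,"dy": 0,"dz": 0,"turn": 0},{"fingers": -1,"dx": 0,"dy": 0,"dz": 0,"turn": 0},{"fingers": -1,"dx": 0,"dy": 0,"dz": 0,"turn": 0}]'

```text
clock: 19.43
position: [0.5468, -0.1703, 0.2974]
ee_rot: [0.011, 0.994, -0.108, 0.017]
contact_force: [0.4, -0.2, 0.1]
width: 0.0852
```

```bash
python3 t.py; cat > chk.py <<'E'
from h import *
from fit import silver
import sys
from scipy.optimize import minimize
s=get_state(); im=get_image("wrist"); p,xy,b=silver(im)
b=cv2.morphologyEx(b,cv2.MORPH_CLOSE,np.ones((15,15),np.uint8))
c=max(cv2.findContours(b,cv2.RETR_EXTERNAL,cv2.CHAIN_APPROX_NONE)[0],key=cv2.contourArea)
m=np.zeros_like(b); cv2.drawContours(m,[c],-1,1,-1)
z0=.120
def J(v):
    q=proj(im,camera_pts(v[0]/1000,v[1]/1000,v[2]/100,z0)[:4],s); k=np.zeros_like(m); cv2.fillPoly(k,[np.round(q*16).astype(np.int32)],1,shift=4)
    return float((k^m).sum())
v0=[586,-171,np.radians(77.7)*100]
r=min((minimize(J,np.array(v0)+d,method="Nelder-Mead",options=dict(initial_simplex=np.array(v0)+d+np.array([[0,0,0],[5,0,0],[0,5,0],[0,0,5]]))) for d in ([0,0,0],[2,3,2],[-3,-2,-2])),key=lambda r:r.fun)
x,y,th=r.x[0]/1000,r.x[1]/1000,r.x[2]/100; d=np.array([x,y])-[.5905,-.1713]; a=np.radians(77.7); print("p",p,xy,"area",m.sum(),"xor",r.fun,"cam",x,y,np.degrees(th)); print("seat x,y mm",d@[np.cos(a),np.sin(a)]*1000,d@[-np.sin(a),np.cos(a)]*1000)
pr=im["pixels"].astype(int); red=((pr[:,:,0]>100)&(pr[:,:,1]<75)&(pr[:,:,2]<75)); 
for l in (0,1.571):
    S=stand_pts(.5905,-.1713,a,l); q=proj(im,S[1:2],s)[0]; u,v=np.round(q).astype(int); w=red[max(v-12,0):v+13,max(u-12,0):u+13]; print("lever",l,"post px",q,"red px there",w.sum(), (np.argwhere(w).mean(0)[::-1]+[max(u-12,0),max(v-12,0)]) if w.any() else "")
save("chk.png",im)
E
python3 chk.py
```

```text
19.4333 [ 0.5468 -0.1703  0.2974] yaw -0.2175 z [ 0.0304 -0.026 ] q [-0.416  0.227  1.438 -0.012  1.438 -0.197] qd [-0.006 -0.028  0.022 -0.009  0.025 -0.003] w 0.0852 F [ 0.4 -0.2  0.1]
p 0.75 [362.3, 195.0] area 8159 xor 475.0 cam 0.5847631074172978 -0.16508456352159334 78.16114062770276
seat x,y mm 4.850632261499621 6.929282342802294
lever 0 post px [302.09202141 302.88027642] red px there 0 
lever 1.571 post px [183.02917801 199.01506329] red px there 280 [184.27857143 195.83214286]
```

```bash
sed -i 's/im,camera_pts(v\[0\]\/1000,v\[1\]\/1000,v\[2\]\/100,z0)\[:4\],s)/im,camera_pts(v[0]\/1000,v[1]\/1000,v[2]\/100,z0)[:8],s); q=cv2.convexHull(q.astype(np.float32))[:,0]/' chk.py
sed -i 's/cv2.drawContours(m,\[c\],-1,1,-1)/m=(cv2.fillPoly(m,[cv2.convexHull(c)],1))/' chk.py; python3 chk.py
```

```text
p 0.9 [361.0, 195.3] area 8576 xor 402.0 cam 0.5852637881962305 -0.16694953288430214 77.7450418364498
seat x,y mm 3.1351324189441274 6.042799259812418
lever 0 post px [302.65335872 303.84032711] red px there 0 
lever 1.571 post px [183.29634651 199.55686909] red px there 273 [184.42124542 196.71428571]
```

play_rows --series '[{"fingers": -1,"dx": -7,"dy": 3.3,"dz": 0,"turn": -0.12},{"fingers": -1,"dx": -7,"dy": 3.3,"dz": 0,"turn": -0.12},{"fingers": -1,"dx": -7,"dy": 3.3,"dz": 0,"turn": -0.12},{"fingers": -1,"dx": -7,"dy": 3.3,"dz": 0,"turn": -0.12},{"fingers": -1,"dx": -7,"dy": 3.3,"dz": 0,"turn": -0.12},{"fingers": -1,"dx": -7,"dy": 3.3,"dz": 0,"turn": -0.12},{"fingers": -1,"dx": -7,"dy": 3.3,"dz": 0,"turn": -0.12},{"fingers": -1,"dx": -7,"dy": 3.3,"dz": 0,"turn": -0.12},{"fingers": -1,"dx": -7,"dy": 3.3,"dz": 0,"turn": -0.12},{"fingers": -1,"dx": -7,"dy": 3.3,"dz": 0,"turn": -0.12},{"fingers": -1,"dx": -7,"dy": 3.3,"dz": 0,"turn": -0.12},{"fingers": -1,"dx": -7,"dy": 3.3,"dz": 0,"turn": -0.12},{"fingers": -1,"dx": -7,"dy": 3.3,"dz": -20,"turn": -0.1},{"fingers": -1,"dx": 0,"dy": 0,"dz": -20,"turn": 0},{"fingers": -1,"dx": 0,"dy": 0,"dz": -12,"turn": 0},{"fingers": -1,"dx": 0,"dy": 0,"dz": -12,"turn": 0},{"fingers": -1,"dx": 0,"dy": 0,"dz": -12,"turn": 0}]'

```text
clock: 21.05
position: [0.46, -0.1238, 0.1993]
ee_rot: [-0.014, -0.613, 0.79, 0.008]
contact_force: [0.0, -0.1, -0.6]
width: 0.0854
```

```bash
python3 t.py
```

```text
21.05 [ 0.46   -0.1238  0.1993] yaw 4.4603 z [-0.0331 -0.0045] q [-0.397  0.174  1.755 -0.018  1.241  1.432] qd [ 0.005  0.14   0.256 -0.001 -0.378  0.01 ] w 0.0854 F [ 0.  -0.1 -0.6]
```

play_rows --series '[{"fingers": -1,"dx": 0,"dy": -1,"dz": -12,"turn": 0},{"fingers": -1,"dx": -1,"dy": -1,"dz": -12,"turn": 0},{"fingers": -1,"dx": 0,"dy": 0,"dz": -12,"turn": 0},{"fingers": -1,"dx": 0,"dy": 0,"dz": -8,"turn": 0},{"fingers": -1,"dx": 0,"dy": 0,"dz": 0,"turn": 0}]'

```text
clock: 21.47
position: [0.4582, -0.1243, 0.1458]
ee_rot: [-0.017, -0.613, 0.79, 0.014]
contact_force: [-0.6, -0.2, 0.1]
width: 0.0857
```

```bash
python3 t.py
```

```text
21.4667 [ 0.4582 -0.1243  0.1458] yaw 4.4617 z [-0.045   0.0013] q [-0.399  0.228  1.833 -0.018  1.123  1.43 ] qd [ 0.004  0.014 -0.01   0.001  0.008  0.   ] w 0.0857 F [-0.6 -0.2  0.1]
```

play_rows --series '[{"fingers": 1,"dx": 0,"dy": 0,"dz": 0,"turn": 0},{"fingers": 1,"dx": 0,"dy": 0,"dz": 0,"turn": 0},{"fingers": 1,"dx": 0,"dy": 0,"dz": 0,"turn": 0},{"fingers": 1,"dx": 0,"dy": 0,"dz": 0,"turn": 0},{"fingers": 1,"dx": 0,"dy": 0,"dz": 0,"turn": 0},{"fingers": 1,"dx": -1.6,"dy": -10,"dz": 0,"turn": 0.11},{"fingers": 1,"dx": -0.5,"dy": -10.1,"dz": 0,"turn": 0.11},{"fingers": 1,"dx": 0.6,"dy": -10.1,"dz": 0,"turn": 0.11},{"fingers": 1,"dx": 1.8,"dy": -9.9,"dz": 0,"turn": 0.11},{"fingers": 1,"dx": 2.9,"dy": -9.7,"dz": 0,"turn": 0.11},{"fingers": 1,"dx": 3.9,"dy": -9.3,"dz": 0,"turn": 0.11},{"fingers": 1,"dx": 0,"dy": 0,"dz": 0,"turn": 0}]' --squeeze 30

```text
clock: 22.47
position: [0.4657, -0.1825, 0.1468]
ee_rot: [0.019, 0.844, -0.535, -0.01]
contact_force: [1.9, -0.0, -2.8]
width: 0.0139
```

```bash
python3 lev.py; python3 t.py
```

```text
22.4667 [ 0.46568583 -0.18250555  0.14680746] w 0.01385175027701597 F [ 1.94149198 -0.03512641 -2.83898202] r 0.08635637024050567 lev 0.9166401169975436 yaw -1.1301989800346695 q [-0.49  0.25  1.79 -0.04  1.12  0.66]
22.4667 [ 0.4657 -0.1825  0.1468] yaw -1.1302 z [-0.0371 -0.0223] q [-0.486  0.254  1.792 -0.041  1.118  0.662] qd [ 0.004 -0.012  0.017  0.02   0.003  0.086] w 0.0139 F [ 1.9 -0.  -2.8]
```

play_rows --series '[{"fingers": 1,"dx": 4.8,"dy": -8.9,"dz": 0,"turn": 0.11},{"fingers": 1,"dx": 5.8,"dy": -8.3,"dz": 0,"turn": 0.11},{"fingers": 1,"dx": 6.7,"dy": -7.6,"dz": 0,"turn": 0.11},{"fingers": 1,"dx": 7.5,"dy": -6.8,"dz": 0,"turn": 0.11},{"fingers": 1,"dx": 8.2,"dy": -5.9,"dz": 0,"turn": 0.11},{"fingers": 1,"dx": 8.8,"dy": -5,"dz": 0,"turn": 0.11},{"fingers": 1,"dx": 0,"dy": 0,"dz": 0,"turn": 0}]'

```text
clock: 23.05
position: [0.5052, -0.2235, 0.1468]
ee_rot: [0.021, 0.973, -0.229, -0.006]
contact_force: [1.5, -0.5, -2.3]
width: 0.0135
```

```bash
python3 lev.py; python3 t.py
```

```text
23.05 [ 0.50523803 -0.22347794  0.1468283 ] w 0.013548849096481111 F [ 1.50943259 -0.49525786 -2.34804764] r 0.08667804888382569 lev 0.2459162327962222 yaw -0.46226090359037497 q [-0.51  0.32  1.7  -0.05  1.13 -0.03]
23.05 [ 0.5052 -0.2235  0.1468] yaw -0.4623 z [-0.0209 -0.0392] q [-0.514  0.315  1.7   -0.049  1.126 -0.03 ] qd [ 0.001 -0.017  0.025 -0.005  0.01   0.112] w 0.0135 F [ 1.5 -0.5 -2.3]
```

play_rows --series '[{"fingers": 1,"dx": 9.3,"dy": -3.9,"dz": 0,"turn": 0.1},{"fingers": 1,"dx": 9,"dy": -2.7,"dz": 0,"turn": 0.1},{"fingers": 1,"dx": 5,"dy": -1.2,"dz": 0,"turn": 0.03},{"fingers": 1,"dx": 3,"dy": -0.6,"dz": 0,"turn": 0}]'

```text
clock: 23.38
position: [0.5261, -0.2309, 0.1468]
ee_rot: [0.023, 0.993, -0.12, -0.008]
contact_force: [-6.1, -0.7, 0.5]
width: 0.0136
```

```bash
python3 lev.py
```

```text
23.3833 [ 0.52606615 -0.23087892  0.14675823] w 0.013638598830904644 F [-6.10321963 -0.6818895   0.4992327 ] r 0.08683007710354601 lev -0.009560753258681727 yaw -0.23966428200511944 q [-0.5   0.35  1.65 -0.05  1.14 -0.24]
```

Stop felt (−6 N). One more firm push, then release and rise.

play_rows --series '[{"fingers": 1,"dx": 5,"dy": -1,"dz": 0,"turn": 0},{"fingers": 1,"dx": 4,"dy": -0.8,"dz": 0,"turn": 0}]'

```text
clock: 23.55
position: [0.5261, -0.2311, 0.1466]
ee_rot: [0.023, 0.992, -0.123, -0.018]
contact_force: [-9.4, 0.3, 3.7]
width: 0.014
```

```bash
python3 lev.py
```

```text
23.55 [ 0.52612687 -0.23111476  0.1465933 ] w 0.013969858889799104 F [-9.37316285  0.34155365  3.65276349] r 0.08704849010641279 lev -0.010799951332692041 yaw -0.24705814645873853 q [-0.5   0.36  1.64 -0.06  1.17 -0.23]
```

play_rows --series '[{"fingers": 1,"dx": -1,"dy": 0,"dz": 0,"turn": 0},{"fingers": -1,"dx": 0,"dy": 0,"dz": 0,"turn": 0},{"fingers": -1,"dx": 0,"dy": 0,"dz": 0,"turn": 0},{"fingers": -1,"dx": 0,"dy": 0,"dz": 0,"turn": 0},{"fingers": -1,"dx": 0,"dy": 0,"dz": 0,"turn": 0},{"fingers": -1,"dx": 0,"dy": 0,"dz": 30,"turn": 0},{"fingers": -1,"dx": 0,"dy": 0,"dz": 40,"turn": 0},{"fingers": -1,"dx": 0,"dy": 0,"dz": 40,"turn": 0},{"fingers": -1,"dx": 10,"dy": 30,"dz": 40,"turn": 0},{"fingers": -1,"dx": 10,"dy": 30,"dz": 0,"turn": 0},{"fingers": -1,"dx": 0,"dy": 0,"dz": 0,"turn": 0},{"fingers": -1,"dx": 0,"dy": 0,"dz": 0,"turn": 0}]'

```text
clock: 24.55
position: [0.5435, -0.1722, 0.2976]
ee_rot: [0.021, 0.991, -0.133, -0.015]
contact_force: [-0.9, -0.6, -0.0]
width: 0.0853
```

```bash
python3 t.py; python3 chk.py
```

```text
24.55 [ 0.5435 -0.1722  0.2976] yaw -0.2679 z [-0.0349 -0.0385] q [-0.398  0.256  1.399 -0.049  1.504 -0.127] qd [ 0.04  -0.006  0.003  0.053  0.009  0.02 ] w 0.0853 F [-0.9 -0.6 -0. ]
p 0.93 [381.9, 186.6] area 8748 xor 450.0 cam 0.5899857597667648 -0.16758770259065847 78.29586084751885
seat x,y mm 3.5175349592604115 1.29326829515864
lever 0 post px [319.31853772 294.9203755 ] red px there 276 [316.62318841 291.        ]
lever 1.571 post px [196.75026912 195.084399  ] red px there 0
```

```bash
python3 - <<'E'
from h import *
im=get_image("top")
for l in ["clamp_lever","box_camera","ash_dish"]:
    m=masks_of(im,l)[:1]; print(l,[(round(x["p"],2),x["xy"]) for x in m])
print(sign_off())
E
```

```text
clamp_lever [(0.7, [364.8, 261.7])]
box_camera [(0.74, [359.5, 238.0])]
ash_dish [(0.6, [186.2, 270.0])]
the job is handed in; nothing more can be done
None
```

The camera is clamped in the stand with the lever fully shut, and I handed the job in at about 25 s of the 72 s. `sign_off` gives no verdict, so the result rests on my own checks.

**What I did:**
- **Opening:** I swung the lever open to its stop.
- **Placing:** I gripped the camera across its body and lowered it into the open clamp until I felt the floor, then let go.
- **Shutting:** I swung the lever back until it pushed against its stop at 6–9 N, then let go and moved up clear.

**Last checks:**
- **Lever:** by the arm's position it was at -0.01 rad before I let go. The wrist picture afterwards shows the post at its shut position, 3–4 pixels from my model.
- **Camera:** about 3.5 mm from the middle along the jaws (limit 8), 1.3 mm across (limit 3) and 0.01 rad out of square, lens towards the board. These carry about 2 mm of calibration bias.
- **Not measured at the end:** I did not measure height or uprightness after shutting the lever. The floor contact came at the height I expected, and the final outline fitted the upright model.
- **Other things:** the ash dish shows about where it was in the top view. I didn't check the rest, but the arm felt no unexpected contact.

**What went off plan:**
- **Grip height:** my second, higher grip lifted the camera with the fingers, so it was held about 7 mm lower in the grip than I assumed. I lowered it by felt contact instead.
- **Tool tilt:** the tool drifted up to 0.07 rad off vertical over many moves. I brought it back to about 0.02 rad before gripping the camera.

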